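# Exchange the weighing bottles in a push-latch desiccator drawer

### The arm

A 6-joint arm with a two-finger parallel gripper is mounted at the origin on the work surface. World frame = base frame: x ahead of the robot, y to its left, z up, the work surface at z = 0. Lengths are in m, angles in rad, forces in N, time in s.
With the tool pointing down it reaches from about 0.3 to 0.75 m from the base axis. Payload 8.5 kg.
Tool frame: the origin (TCP) lies on the centre line of the jaws, within the pads' length; the fingertips stand 22 mm ahead of it and the grasp point (between the pads) lies 3 mm ahead of it (r.nose_length is the z of the fingertips in the tool frame, in m); z points along the fingers, y is the direction in which the jaws open and shut (so a half turn about z gives the same grasp; the last joint's range is limited). The gripper opens to 85 mm and grips with 20 to 120 N. Pads are 22 mm wide; open, the fingers measure 114 mm over their backs; the gripper's body (76 mm by 85 mm) begins 54 mm behind the grasp point. The pads swing forward as they close: fully open they stand 13 mm farther back than shut.
Start: joints at [0.936, 0.381, 1.297, -0, 1.464, -0.215], TCP at [0.224, 0.502, 0.253] pointing down, gripper open.
Joint ranges: [-3.11, 3.11], [-0.89, 2.33], [0.22, 2.48], [-1.42, 4.56], [0.17, 2.85], [-2.88, 2.88]. Speed limits (rad/s): [2.39, 2.39, 3.14, 3.14, 3.14, 3.14].

### API

Orientations are given as a unit quaternion [w, x, y, z].
In Python, from cell import r gives the robot as it stands.
- The arm moves only by the tool servo_tool, never from a script. Its argument "targets" is a list of rows, each a list of 6 numbers: the shift along the world's x, y, z in mm, then the turn, a rotation vector about the world's x, y, z in degrees. A call has 1 to 10 rows; each row is the pose to reach, as a shift and turn from the pose commanded when the call began; what a row does not reach only later rows make up. A row lasts 1/10 s, in which the tool goes at most 50 mm and 8.59 degrees, less where a joint would pass 70% of its speed; a pose out of reach is approached as far as the arm can. A call with a gripper value outside its range is refused whole. "gripper" is the opening, from 0 (shut) to 1 (fully open), set as the call begins (left out, the last holds). The fingers move at their own pace and stop on an object; "squeeze" is the grip in N (left out, the last holds). Time passes only in rows, so rows that repeat a pose let the fingers close. It gives the time, the measured TCP pose, the force and the opening at its end, in the units of the state.
- r.observe(): the state, without advancing time (a new reading comes with each control period).
- r.capture(name): name is "scene" or "top"; returns a dict with "pixels" (400x640x3 uint8, red, green, blue), "range_z" (400x640 float32, m along the optical axis (not along the pixel's ray), 0 where there is no reading), "intrinsics" (3x3 intrinsics, pixels), "distortion" ([k1, k2, p1, p2, k3] as OpenCV has them; the pictures are not rectified), "R" (3x3) and "t" (3): a world point X has camera coordinates R X + t. Camera axes: x right, y down, z forward; pixel columns grow to the right and rows downward; lengths in m; the calibration is good to about 2 mm. A picture is of the moment at which its call begins.
- r.hand_in(): hands the job in, once; it reports no verdict.
Trained networks look in a picture, given as the dict that the camera call returned (one of the last four; its "shot" number tells which), for a name from the list of things; names that differ only in an ending like _2 or _b are one class to them, and where a whole thing is asked for, a point or a joint stands for the part that bears it (a point fixed in the world has none). Each returns a list of dicts, best first, with "p" (0 to 1); they miss things now and then, are a little off and sometimes report something else, mostly with a low value. They report only what shows in the picture. A call takes as long as a camera call. They do not tell look-alikes from the thing itself.
- r.trace(picture, label): "mask" (400x640 bool, what is visible of it) and "box" ([left, top, width, height] in pixels, round what is visible of it).
- r.place_of(picture, label): "location" ([row, column] in pixels: a listed point, or the origin of a listed thing).
The state is a dict: "clock": time; "q": joint angles; "qd": joint speeds; "joint_efforts": joint torques, N m; "tool_pos": TCP position; "eef_rot": TCP orientation; "wrist_force": force on the tool from outside, world axes, zero at the start; "moment": the same for the moment, N m; "gripper_width": finger opening in m.
Only numpy, scipy, OpenCV 4.12 (cv2) and the standard library are available. Lean on these libraries where they do the work, as an engineer would, in place of code of your own. Each camera call takes 0.05 s, during which the arm holds its last target.

### The job

Throw the desiccator's vent lever from the sealed notch to the middle (vent) notch, never on to the purge notch, and only then press the drawer so that its push latch lets it out; the lever stays at vent for as long as the drawer is out. Take the wide dried bottle out and stand it near the middle of the cork mat, and stand every one of the small weighing bottles from the bench upright on the floor of the drawer's tray. Then press the drawer home again so that it stays latched, and after that throw the lever back to its sealed notch; do not disturb the dish, the beaker or the jar.

Things in the scene. Friction and masses are not known exactly. Their poses are not given: they have to be found in the camera images.
- cabinet: white low desiccator cabinet, clear top, fixed: main box 250 mm wide (y), 210 deep (x), 80 high (edge strips 86); origin on the bench under the middle of its front edge; x runs front to back, y to its left. A 40 mm high pod with the vent lever, 130 mm wide, 120 deep, adjoins its right side (y -125 to -255 mm, front at x = 0)
- drawer (a joint): handle-less drawer on a push latch, in m: 0 home and latched, 0.13 out, -0.008 pressed to its stop. A damped spring of 2-3 N drives it out. Latched: press it 8 mm in to the stop (3-5 N, then the stop), let go: it runs out by itself in 1 s. Out: push it in to the stop, let go: it comes back 8 mm to 0 and stays. Every press to the stop toggles it; 4 mm past home does nothing
- drawer_front (a point): middle of the drawer's upright front face, the face to press (it faces the cabinet's -x), 36 mm above the bench; moves with the drawer; axes as the cabinet's. Grey panel 228 mm wide, 6 to 74 mm above the bench, 12 mm thick; at home its face is 16 mm proud of the cabinet's front
- tray_mid (a point): centre of the tray's floor, on its upper surface 12 mm above the bench; moves with the drawer; axes as the cabinet's. Tray inside 115 (x) x 220 (y) mm, back and side rims 20 mm high; the front panel's back is 61.5 mm in front of this point; with the drawer out the cabinet's front edge is 72.5 mm behind it
- vent_lever (a joint): lever on the pod, swings level about an upright pivot, in rad; sprung notches at 0 = sealed (one line, nearest the drawer), 0.5 = vent (two lines, middle, arm pointing to the cabinet's front), 1.0 = purge (three lines). Grows as the knob moves away from the main box, counter-clockwise from above. About 3 N at the knob moves it; let go within 0.15 rad of a notch it settles in
- lever_knob (a point): on the axis of the lever's upright black cylindrical knob, 74 mm above the bench; knob 16 mm across, 60 mm from the pivot, free to grip from 52 mm (top of the steel arm) to 90 mm above the bench
- lever_pivot (a point): on the lever's upright pivot axis, 74 mm above the bench
- dried: the wide weighing bottle, already dried, starts in the closed drawer: like the small ones but the body 50 mm across (32 mm high; same knob 16 mm across, 32 to 58 mm above the underside), 100 g; origin at the centre of its underside, z up its axis
- mat: square cork mat, 150 x 150 x 4 mm, fixed on the bench to the left; origin at the centre of its underside, top at 4 mm; x and y along its sides
- petri: bystander: clear dish 92 mm across, 16 mm high
- beaker: bystander: glass beaker 64 mm across, 75 mm high
- reagent: bystander: amber jar 60 mm across, 78 mm high
- bottle1: squat amber weighing bottle, white knobbed stopper fixed in it: body 38 mm across, 32 mm high; upright knob on its axis (the place to grip) 16 mm across, 32 to 58 mm above the underside; 50 to 100 g. Origin: centre of its underside, z up its axis. Starts on the bench to the right of the drawer. Only 2 to 4 of the four are there, the others absent
- bottle2: squat amber weighing bottle, white knobbed stopper fixed in it: body 38 mm across, 32 mm high; upright knob on its axis (the place to grip) 16 mm across, 32 to 58 mm above the underside; 50 to 100 g. Origin: centre of its underside, z up its axis. Starts on the bench to the right of the drawer. Only 2 to 4 of the four are there, the others absent
- bottle3: squat amber weighing bottle, white knobbed stopper fixed in it: body 38 mm across, 32 mm high; upright knob on its axis (the place to grip) 16 mm across, 32 to 58 mm above the underside; 50 to 100 g. Origin: centre of its underside, z up its axis. Starts on the bench to the right of the drawer. Only 2 to 4 of the four are there, the others absent
- bottle4: squat amber weighing bottle, white knobbed stopper fixed in it: body 38 mm across, 32 mm high; upright knob on its axis (the place to grip) 16 mm across, 32 to 58 mm above the underside; 50 to 100 g. Origin: centre of its underside, z up its axis. Starts on the bench to the right of the drawer. Only 2 to 4 of the four are there, the others absent
There are look-alikes about, which are no part of the job. Of the things like the mat, leave any that is white; of the rest the smaller one is meant.

How it is judged:
On the way, in this order (a step that is already met when the one before it is completed fails the run):
1. the lever is in the vent notch, the drawer still latched (value of joint vent_lever between 0.38 and 0.62 rad and value of joint drawer between -0.004 and 0.004 m), for 0.2 s.
2. the drawer has been let out, the lever at vent (value of joint vent_lever between 0.38 and 0.62 rad and value of joint drawer above 0.11 m), for 0.2 s.
3. all small bottles stand in the tray and the wide bottle on the mat, the drawer out (x of bottle1 in the frame of tray_mid between -0.05 and 0.05 m and y of bottle1 in the frame of tray_mid between -0.1 and 0.1 m and z of bottle1 in the frame of tray_mid between -0.005 and 0.006 m and angle between each of bottle1, bottle2, bottle3, bottle4, dried's own z axis and vertical below 0.15 rad and x of bottle2 in the frame of tray_mid between -0.05 and 0.05 m and y of bottle2 in the frame of tray_mid between -0.1 and 0.1 m and z of bottle2 in the frame of tray_mid between -0.005 and 0.006 m and x of bottle3 in the frame of tray_mid between -0.05 and 0.05 m and y of bottle3 in the frame of tray_mid between -0.1 and 0.1 m and z of bottle3 in the frame of tray_mid between -0.005 and 0.006 m and x of bottle4 in the frame of tray_mid between -0.05 and 0.05 m and y of bottle4 in the frame of tray_mid between -0.1 and 0.1 m and z of bottle4 in the frame of tray_mid between -0.005 and 0.006 m and x of dried in the frame of mat between -0.055 and 0.055 m and y of dried in the frame of mat between -0.055 and 0.055 m and z of dried in the frame of mat between 0.001 and 0.01 m and value of joint drawer above 0.11 m), for 0.2 s.
4. the drawer is home and latched by itself, the lever still at vent (all of step 1 and contact force between each of the arm, the fingers and drawer below 0.3 N), for 0.5 s.
At the end, for the whole second after the job is handed in: every small bottle present stands upright (within 0.15 rad) on the tray's floor, the wide bottle stands upright on the mat (its axis within 55 mm of the mat's centre along each side), the drawer is latched home (within 4 mm of 0), the lever is in the sealed notch (below 0.12 rad), all at rest (x of bottle1 in the frame of tray_mid between -0.05 and 0.05 m and y of bottle1 in the frame of tray_mid between -0.1 and 0.1 m and z of bottle1 in the frame of tray_mid between -0.005 and 0.006 m and angle between each of bottle1, bottle2, bottle3, bottle4, dried's own z axis and vertical below 0.15 rad and x of bottle2 in the frame of tray_mid between -0.05 and 0.05 m and y of bottle2 in the frame of tray_mid between -0.1 and 0.1 m and z of bottle2 in the frame of tray_mid between -0.005 and 0.006 m and x of bottle3 in the frame of tray_mid between -0.05 and 0.05 m and y of bottle3 in the frame of tray_mid between -0.1 and 0.1 m and z of bottle3 in the frame of tray_mid between -0.005 and 0.006 m and x of bottle4 in the frame of tray_mid between -0.05 and 0.05 m and y of bottle4 in the frame of tray_mid between -0.1 and 0.1 m and z of bottle4 in the frame of tray_mid between -0.005 and 0.006 m and x of dried in the frame of mat between -0.055 and 0.055 m and y of dried in the frame of mat between -0.055 and 0.055 m and z of dried in the frame of mat between 0.001 and 0.01 m and value of joint drawer between -0.004 and 0.004 m and value of joint vent_lever below 0.12 rad and linear speed of each of dried, bottle1, bottle2, bottle3, bottle4 below 0.02 m/s); the robot touches nothing.
It fails at once if the drawer is out by more than 20 mm while the lever is not at vent (value of joint drawer above 0.02 m and not (value of joint vent_lever between 0.3 and 0.7 rad)).
It fails at once if the lever is thrown on to the purge notch (value of joint vent_lever above 0.85 rad).
It fails at once if the dish, the beaker or the jar is moved more than 40 mm (distance of any of petri, beaker, reagent from where it was at the start of the episode above 0.04 m).
Of bottle1, bottle2, bottle3, bottle4 only 2 to 4 are there at a start; the rules pass over those that are not, and their reading is None.
At some moment in a run one of bottle1, bottle2, bottle3, bottle4, dried may be knocked a few centimetres aside while the robot is not near it.
It also fails if it takes over 210 s, if anything falls off the work surface, if the arm or the gripper's body presses on something with over 40 N, if the wrist force passes 120 N, or if a joint passes its speed limit or range.

## Working session

There is one attempt and no reset: what is moved stays moved. The work goes in short steps, Python scripts to look and compute and a tool call to move; the robot and the scene stay as the last step left them, time stands still between calls to the robot, and variables do not carry over. Pictures are saved under pics/ and viewed, and the job is handed in when it is done.

Besides the shell and the picture viewer there is one more tool, called after "Emit:" as name(argument=value, ...) on one line, values as JSON. servo_tool: Moves the arm, as the interface text tells. Its arguments: {"type":"object","properties":{"targets":{"type":"array"},"gripper":{"type":"number"},"squeeze":{"type":"number"}},"required":["targets"]}

```bash
ls; mkdir -p pics
cat > h.py <<'E'
import numpy as np, cv2
from cell import r
def save(c,name): cv2.imwrite('pics/'+name,cv2.cvtColor(c['pixels'],cv2.COLOR_RGB2BGR))
def ray(c,rc):
    K=np.array(c['intrinsics'],float);D=np.array(c['distortion'],float)
    p=cv2.undistortPoints(np.array([[[rc[1],rc[0]]]],float),K,D)[0,0]
    R=np.array(c['R']);t=np.array(c['t'])
    return -R.T@t, R.T@np.array([p[0],p[1],1.0]), p
def atz(c,rc,z):
    o,d,_=ray(c,rc); return o+d*(z-o[2])/d[2]
def dep(c,rc):
    o,d,_=ray(c,rc); return o+d*c['range_z'][int(round(rc[0])),int(round(rc[1]))]
def proj(c,X):
    rv,_=cv2.Rodrigues(np.array(c['R'],float))
    return cv2.projectPoints(np.array([X],float),rv,np.array(c['t'],float),np.array(c['intrinsics'],float),np.array(c['distortion'],float))[0][0,0][::-1]
E
python3 - <<'E'
from h import *
for n in ('scene','top'):
    c=r.capture(n); save(c,n+'0.png')
    print(n,'cam at',ray(c,(200,320))[0])
    for l in ['cabinet','drawer_front','tray_mid','lever_knob','lever_pivot','dried','mat','petri','beaker','reagent','bottle1']:
        print(l,[(round(d['p'],2),np.round(d['location']).tolist()) for d in r.place_of(c,l)][:6])
print(r.observe())
E
```

```text
pics
scene cam at [ 1.33107493 -0.42171289  0.76047257]
cabinet [(0.55, [228.0, 334.0]), (0.23, [294.0, 200.0])]
drawer_front [(0.56, [216.0, 334.0]), (0.44, [224.0, 411.0])]
tray_mid []
lever_knob [(0.6, [236.0, 288.0])]
lever_pivot [(0.7, [252.0, 288.0])]
dried [(0.6, [219.0, 332.0])]
mat [(0.79, [148.0, 333.0]), (0.75, [167.0, 430.0]), (0.67, [180.0, 385.0])]
petri [(0.77, [225.0, 411.0])]
beaker [(0.74, [205.0, 433.0])]
reagent [(0.86, [292.0, 202.0]), (0.39, [224.0, 410.0])]
bottle1 [(0.52, [238.0, 191.0]), (0.46, [245.0, 230.0]), (0.28, [252.0, 289.0])]
top cam at [0.22819142 0.09495655 1.4279547 ]
cabinet [(0.81, [169.0, 324.0])]
drawer_front [(0.89, [169.0, 322.0]), (0.43, [155.0, 368.0])]
tray_mid [(0.92, [153.0, 323.0]), (0.59, [150.0, 268.0])]
lever_knob [(0.48, [155.0, 369.0])]
lever_pivot [(0.44, [142.0, 376.0]), (0.36, [171.0, 326.0])]
dried []
mat [(0.91, [211.0, 183.0]), (0.81, [282.0, 246.0]), (0.55, [207.0, 243.0])]
petri [(0.71, [143.0, 264.0])]
beaker [(0.81, [161.0, 230.0])]
reagent [(0.82, [159.0, 435.0])]
bottle1 [(0.66, [194.0, 404.0]), (0.45, [214.0, 429.0])]
{'clock': 1.2, 'q': array([ 9.35714007e-01,  3.80601776e-01,  1.29736850e+00, -1.77843600e-05,
        1.46363688e+00, -2.15279176e-01]), 'qd': array([-0.00020503,  0.00065479,  0.00075356, -0.00128092, -0.00027177,
       -0.0006568 ]), 'joint_efforts': array([ 3.46960342e-04, -4.48341250e+01, -2.31458169e+01, -3.34932938e-04,
        6.75567753e-04,  2.68027026e-05]), 'tool_pos': array([0.22415565, 0.50223242, 0.25333209]), 'eef_rot': array([ 5.06167258e-06,  2.08362703e-01,  9.78051626e-01, -1.02553058e-05]), 'wrist_force': array([ 0.05604725, -0.33987474, -0.03920561]), 'moment': array([-0.00888254, -0.01689371, -0.00360759]), 'gripper_width': 0.08533459871660502}
```

View pics/scene0.png

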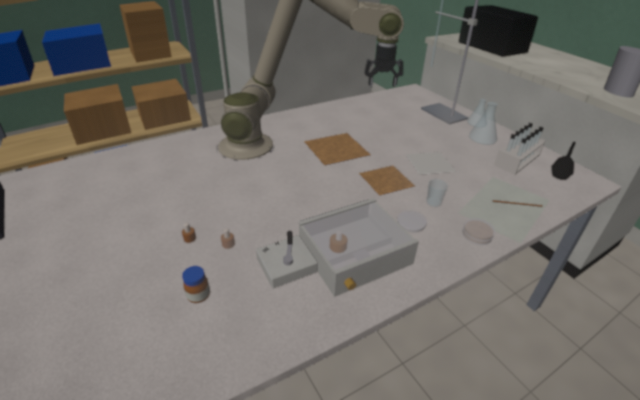

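View pics/top0.png

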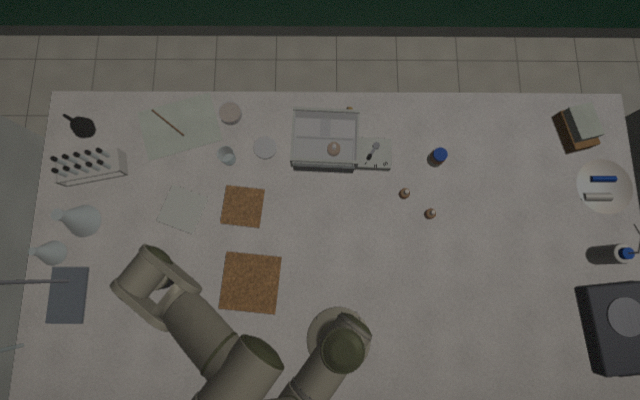

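Run:
```python
from h import *
t=cv2.imread('pics/top0.png'); s=cv2.imread('pics/scene0.png')
a=cv2.resize(t[95:235,200:460],(780,420),interpolation=cv2.INTER_CUBIC)
b=cv2.resize(s[190:310,160:440],(800,343),interpolation=cv2.INTER_CUBIC)
cv2.imwrite('pics/z0.png',np.vstack([a]));cv2.imwrite('pics/z1.png',b)
c=r.capture('top')
print(c['range_z'].shape, (c['range_z']==0).mean())
for n,rc in [('matS',(207,243)),('matL',(282,250)),('white',(210,183)),('b1',(193,404)),('b2',(214,430)),('dried',(149,334)),('knob',(146,376)),('orange',(108,349)),('front',(169,325))]:
    print(n,dep(c,rc).round(3),atz(c,rc,0.0).round(3))
```

```text
(400, 640) 0.0039140625
matS [0.473 0.356 0.005] [0.474 0.357 0.   ]
matL [0.197 0.32  0.005] [0.197 0.321 0.   ]
white [0.462 0.583 0.001] [0.462 0.583 0.   ]
b1 [ 0.522 -0.244  0.042] [ 0.531 -0.254  0.   ]
b2 [ 0.445 -0.338  0.035] [ 0.45  -0.349  0.   ]
dried [0.679 0.016 0.076] [0.705 0.011 0.   ]
knob [ 0.699 -0.143  0.054] [ 0.718 -0.153  0.   ]
orange [ 0.851 -0.044  0.054] [ 0.875 -0.05   0.   ]
front [0.611 0.048 0.048] [0.624 0.046 0.   ]
```

View pics/z0.png

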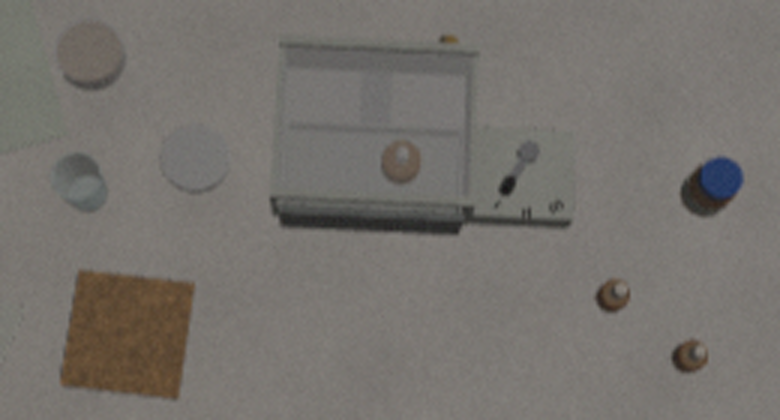

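View pics/z1.png

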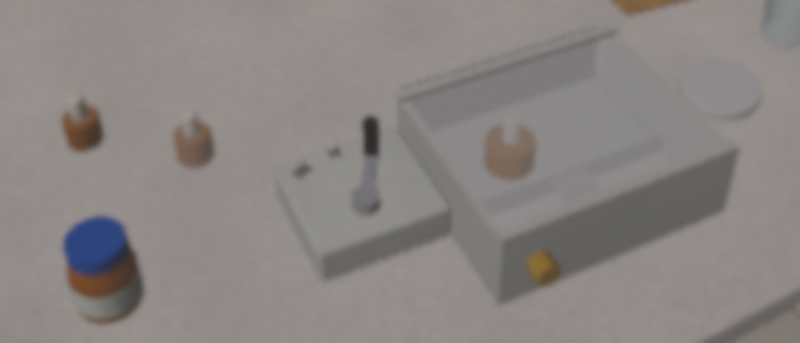

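```bash
cat >> h.py <<'E'
def cloud(c):
    K=np.array(c['intrinsics'],float);D=np.array(c['distortion'],float)
    v,u=np.mgrid[0:400,0:640]
    p=cv2.undistortPoints(np.stack([u.ravel(),v.ravel()],1).astype(float)[:,None],K,D)[:,0]
    z=c['range_z'].ravel().astype(float)
    P=np.c_[p*z[:,None],z]
    R=np.array(c['R']);t=np.array(c['t'])
    W=(P-t)@R
    W[z==0]=np.nan
    return W.reshape(400,640,3)
E
python3 - <<'E'
from h import *
c=r.capture('top');W=cloud(c)
def rect(m,n):
    m=m.astype(np.uint8);k,l,s,_=cv2.connectedComponentsWithStats(m)
    i=1+np.argmax(s[1:,4]); P=W[l==i][:,:2].astype(np.float32)
    q=cv2.minAreaRect(P); print(n,s[i].tolist(),[np.round(v,4) for v in q],'z',np.median(W[l==i][:,2]).round(4)); print(np.round(cv2.boxPoints(q),4).tolist())
z=W[...,2]; x=W[...,0];y=W[...,1]
v,u=np.mgrid[0:400,0:640]
roi=(v<175)&(u>280)&(u<400)
rect(roi&(z>.033)&(z<.046)&(u>356),'pod')
rect(roi&(z>.03),'all')
rect(roi&(z>.078)&(z<.1),'strips')
for n in ('mat','cabinet'):
  for d in r.trace(c,n): 
    m=d['mask']; P=W[m][:,:2]; P=P[~np.isnan(P).any(1)].astype(np.float32); print(n,d['p'],d['box'],cv2.minAreaRect(P),np.median(W[m],0))
E
```

```text
pod [357, 138, 35, 31, 813] [array([ 0.6774, -0.1395]), array([0.1252, 0.1209]), np.float64(85.5647)] z 0.0374
[[0.6122999787330627, -0.1973000019788742], [0.7329000234603882, -0.20659999549388885], [0.7426000237464905, -0.08179999887943268], [0.621999979019165, -0.07240000367164612]]
all [290, 107, 102, 65, 5084] [array([ 0.7315, -0.0155]), array([0.3802, 0.2537]), np.float64(87.4254)] z 0.0763
[[0.5963000059127808, -0.1996999979019165], [0.8496000170707703, -0.2110999971628189], [0.8666999936103821, 0.1687999963760376], [0.6133000254631042, 0.18019999563694]]
strips [290, 107, 70, 58, 1279] [array([0.7314, 0.05  ]), array([0.2493, 0.2143]), np.float64(87.476)] z 0.0806
[[0.6187999844551086, -0.0697999969124794], [0.8328999876976013, -0.07919999957084656], [0.8439000248908997, 0.16979999840259552], [0.629800021648407, 0.179299995303154]]
mat 0.89 [155.6, 186.4, 52.8, 47.6] ((0.4677426517009735, 0.5869165658950806), (0.15390059351921082, 0.14748388528823853), 68.85763549804688) [nan nan nan]
mat 0.84 [219.4, 188.0, 45.7, 41.2] ((0.4758772552013397, 0.36066943407058716), (0.1496160477399826, 0.1478956639766693), 83.99486541748047) [nan nan nan]
mat 0.73 [217.6, 253.1, 68.9, 61.2] ((0.19747278094291687, 0.32217636704444885), (0.2109285593032837, 0.20768043398857117), 83.61487579345703) [nan nan nan]
cabinet 0.88 [288.3, 106.7, 101.5, 66.3] ((0.7427937388420105, -0.015255197882652283), (0.2784572243690491, 0.390174001455307), 0.2811104655265808) [nan nan nan]
```

```bash
cat >> h.py <<'E'
def tri(c1,p1,c2,p2):
    o1,d1,_=ray(c1,p1);o2,d2,_=ray(c2,p2)
    s=np.linalg.lstsq(np.c_[d1,-d2],o2-o1,rcond=None)[0]
    a=o1+d1*s[0];b=o2+d2*s[1]; return (a+b)/2,np.linalg.norm(a-b)
E
python3 - <<'E'
from h import *
print(r.nose_length)
T=r.capture('top');S=r.capture('scene')
zz=dict(lever_knob=.074,lever_pivot=.074,bottle1=0,dried=.012,cabinet=0,drawer_front=.036,tray_mid=.012,petri=0,beaker=0,reagent=0,mat=0)
for l,z in zz.items():
  for n,c in (('top',T),('scene',S)):
    for d in r.place_of(c,l): print(l,n,round(d['p'],2),np.round(d['location'],1),atz(c,d['location'],z).round(4))
W=cloud(T)
def prof(m,n):
    P=W[m]; print(n,len(P),'mean',P.mean(0).round(4),'top',P[P[:,2]>np.nanpercentile(P[:,2],80)].mean(0).round(4))
v,u=np.mgrid[0:400,0:640]
for n,(rr,cc) in dict(b1=(193,404),b2=(214,430),knob=(156,369)).items():
    m=(abs(v-rr)<8)&(abs(u-cc)<8)&(W[...,2]>.02)
    if n!='knob': prof(m,n)
    else: prof(m&(W[...,2]>.05)&(u>362),n)
# bodies from scene
W2=cloud(S)
for n,xy in dict(b1=(.525,-.247),b2=(.445,-.341),knob=(.66,-.125)).items():
    for nm,w in (('top',W),('scene',W2)):
        m=(abs(w[...,0]-xy[0])<.04)&(abs(w[...,1]-xy[1])<.04)&(w[...,2]>(.02 if n!='knob' else .055))
        P=w[m]; print(n,nm,len(P),P[:,:2].min(0).round(3),P[:,:2].max(0).round(3),'z',P[:,2].max().round(3), np.median(P,0).round(4))
E
```

```text
0.022
lever_knob top 0.63 [156.8 370.3] [ 0.6505 -0.1177  0.074 ]
lever_knob top 0.54 [173.4 321.1] [0.5869 0.0631 0.074 ]
lever_knob scene 0.78 [232.  285.4] [ 0.6345 -0.116   0.074 ]
lever_pivot top 0.51 [143.6 376.1] [ 0.7014 -0.1404  0.074 ]
lever_pivot top 0.27 [169.6 326. ] [0.6013 0.0452 0.074 ]
lever_pivot scene 0.64 [254.5 288.5] [ 0.7144 -0.1456  0.074 ]
bottle1 top 0.47 [194.2 403.5] [ 0.526  -0.2521 -0.    ]
bottle1 top 0.4 [216.1 429.1] [ 0.4422 -0.3451  0.    ]
bottle1 scene 0.56 [239.5 189.9] [ 0.4563 -0.3443  0.    ]
cabinet top 0.64 [167.  327.2] [0.632  0.0379 0.    ]
cabinet scene 0.56 [229.2 333.4] [0.6174 0.0501 0.    ]
drawer_front top 0.65 [171.8 321.4] [0.6031 0.0611 0.036 ]
drawer_front scene 0.72 [250.3 286.9] [ 0.6641 -0.1272  0.036 ]
drawer_front scene 0.41 [218.8 334.5] [0.613 0.055 0.036]
tray_mid top 0.8 [151.6 322.1] [0.69   0.0578 0.012 ]
petri top 0.79 [146.1 268.1] [0.7155 0.2679 0.    ]
petri scene 0.6 [223.3 410.2] [0.7094 0.275  0.    ]
petri scene 0.27 [231.3 335.5] [0.6285 0.0507 0.    ]
beaker top 0.56 [157.8 226.2] [0.6675 0.4292 0.    ]
beak
[... 490 characters left out ...]
146.7 334.5] [0.1838 0.3207 0.    ]
b1 77 mean [ 0.5232 -0.2476  0.0354] top [ 0.5248 -0.2484  0.0546]
b2 85 mean [ 0.447  -0.34    0.0349] top [ 0.4475 -0.3402  0.0537]
knob 40 mean [ 0.6575 -0.1165  0.0699] top [ 0.6513 -0.1122  0.0887]
b1 top 77 [ 0.506 -0.267] [ 0.54  -0.232] z 0.06 [ 0.5222 -0.2469  0.0306]
b1 scene 146 [ 0.516 -0.269] [ 0.549 -0.234] z 0.061 [ 0.5357 -0.2527  0.0331]
b2 top 85 [ 0.43 -0.36] [ 0.465 -0.324] z 0.06 [ 0.4457 -0.3387  0.0311]
b2 scene 134 [ 0.441 -0.362] [ 0.473 -0.327] z 0.06 [ 0.4595 -0.3443  0.0329]
knob top 26 [ 0.644 -0.131] [ 0.679 -0.105] z 0.09 [ 0.6489 -0.1112  0.0847]
knob scene 77 [ 0.651 -0.142] [ 0.699 -0.107] z 0.093 [ 0.6608 -0.1166  0.0759]
```

Emit:
servo_tool(targets=[[429,-615,-50,0,0,-68],[429,-615,-50,0,0,-68],[429,-615,-50,0,0,-68],[429,-615,-50,0,0,-68],[429,-615,-50,0,0,-68],[429,-615,-50,0,0,-68],[429,-615,-50,0,0,-68],[429,-615,-50,0,0,-68],[429,-615,-50,0,0,-68],[429,-615,-50,0,0,-68]], gripper=0.5, squeeze=40)

```text
clock: 3.6
tool_pos: [0.5105, 0.0911, 0.2201]
eef_rot: [0.0, 0.72, 0.694, 0.0]
wrist_force: [0.9, 0.1, -0.2]
gripper_width: 0.0429
```

Emit:
servo_tool(targets=[[142,-204,-60,0,0,-1],[142,-204,-60,0,0,-1],[142,-204,-60,0,0,-1],[142,-204,-60,0,0,-1],[142,-204,-60,0,0,-1],[142,-204,-60,0,0,-1],[142,-204,-60,0,0,-1],[142,-204,-60,0,0,-1]])

```text
clock: 4.4
tool_pos: [0.6512, -0.11, 0.1604]
eef_rot: [-0.0, 0.725, 0.688, 0.0]
wrist_force: [0.5, 0.5, 0.4]
gripper_width: 0.0426
```

Run:
```python
from h import *
print(r.observe()['tool_pos'],r.observe()['q'].round(2))
T=r.capture('top');S=r.capture('scene')
a=cv2.resize(cv2.cvtColor(T['pixels'],cv2.COLOR_RGB2BGR)[95:235,300:460],(640,560),interpolation=cv2.INTER_CUBIC)
b=cv2.resize(cv2.cvtColor(S['pixels'],cv2.COLOR_RGB2BGR)[180:300,200:360],(640,480),interpolation=cv2.INTER_CUBIC)
cv2.imwrite('pics/z2.png',a);cv2.imwrite('pics/z3.png',b)
for n,c in (('top',T),('scene',S)):
  for l in('lever_knob','lever_pivot'):
    for d in r.place_of(c,l): print(l,n,round(d['p'],2),np.round(d['location'],1),atz(c,d['location'],.074).round(4))
print(proj(S,(.653,-.113,.09)),proj(S,(.653,-.113,.052)))
```

```text
[ 0.65124675 -0.11000483  0.1604216 ] [-0.35  0.64  1.1   0.    1.39 -0.29]
lever_knob scene 0.48 [232.3 286.8] [ 0.6374 -0.1132  0.074 ]
lever_pivot scene 0.58 [248.8 289.9] [ 0.6978 -0.1335  0.074 ]
[231.28950944 289.21700144] [241.74532518 289.64032732]
```

View pics/z3.png

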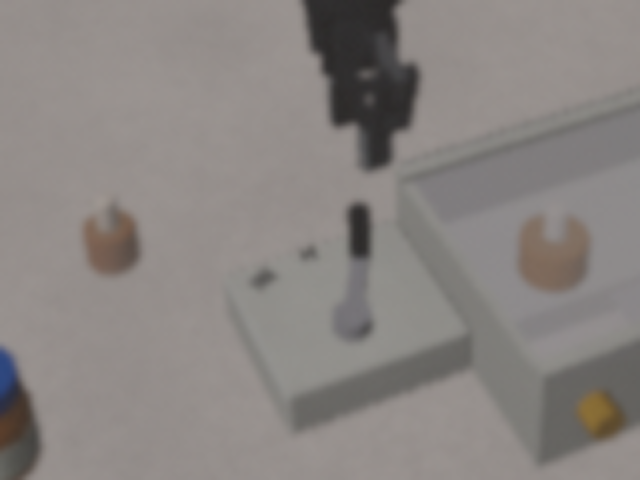

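Emit:
servo_tool(targets=[[0,0,-40,0,0,0],[0,0,-80,0,0,0],[0,0,-82,0,0,0],[0,0,-82,0,0,0]])

```text
clock: 5.1
tool_pos: [0.6517, -0.1108, 0.0787]
eef_rot: [-0.0, 0.726, 0.688, -0.0]
wrist_force: [-0.1, 0.3, -0.2]
gripper_width: 0.0427
```

Close on the knob.

Emit:
servo_tool(targets=[[0,-2,0,0,0,0],[0,-2,0,0,0,0],[0,-2,0,0,0,0],[0,-2,0,0,0,0],[0,-2,0,0,0,0],[0,-2,0,0,0,0]], gripper=0)

```text
clock: 5.7
tool_pos: [0.6539, -0.1142, 0.0806]
eef_rot: [0.004, 0.726, 0.688, 0.002]
wrist_force: [7.7, -3.3, -1.1]
gripper_width: 0.0146
```

Emit:
servo_tool(targets=[[0,-4,0,0,0,0],[-1,-9,0,0,0,0],[-4,-14,0,0,0,0],[-5,-19,0,0,0,0],[-6,-24,0,0,0,0],[-7,-28,0,0,0,0],[-7,-28,0,0,0,0],[-7,-28,0,0,0,0]])

```text
clock: 6.5
tool_pos: [0.646, -0.1416, 0.0806]
eef_rot: [0.003, 0.726, 0.688, 0.001]
wrist_force: [3.6, 1.5, 7.1]
gripper_width: 0.0148
```

Run:
```python
from h import *
S=r.capture('scene')
b=cv2.resize(cv2.cvtColor(S['pixels'],cv2.COLOR_RGB2BGR)[180:300,200:360],(640,480),interpolation=cv2.INTER_CUBIC)
cv2.imwrite('pics/z4.png',b)
```

```text
(no output)
```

View pics/z4.png

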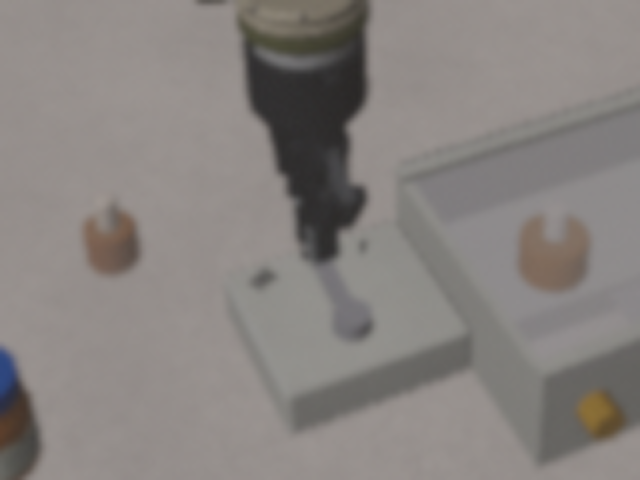

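Emit:
servo_tool(targets=[[0,0,0,0,0,0],[0,0,0,0,0,0],[0,0,0,0,0,0],[0,0,40,0,0,0],[-20,30,85,0,0,0],[-60,60,85,0,0,0],[-100,100,85,0,0,0],[-130,140,85,0,0,0],[-130,170,85,0,0,0]], gripper=0.5)

```text
clock: 7.45
tool_pos: [0.5114, 0.0303, 0.1633]
eef_rot: [-0.001, 0.726, 0.688, -0.001]
wrist_force: [1.2, 1.2, 0.4]
gripper_width: 0.0428
```

Run:
```python
from h import *
T=r.capture('top');S=r.capture('scene')
a=cv2.resize(cv2.cvtColor(T['pixels'],cv2.COLOR_RGB2BGR)[95:235,260:460],(800,560),interpolation=cv2.INTER_CUBIC)
b=cv2.resize(cv2.cvtColor(S['pixels'],cv2.COLOR_RGB2BGR)[180:300,200:400],(800,480),interpolation=cv2.INTER_CUBIC)
cv2.imwrite('pics/z5.png',a);cv2.imwrite('pics/z6.png',b)
```

```text
(no output)
```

View pics/z5.png

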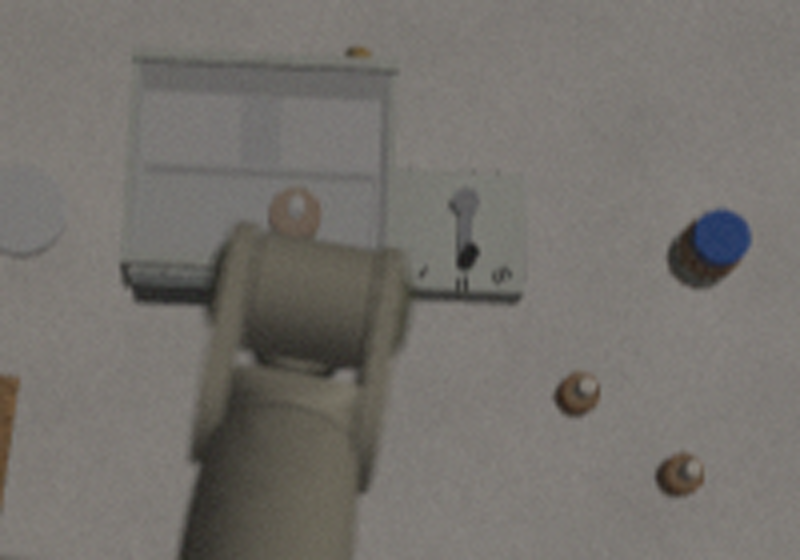

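View pics/z6.png

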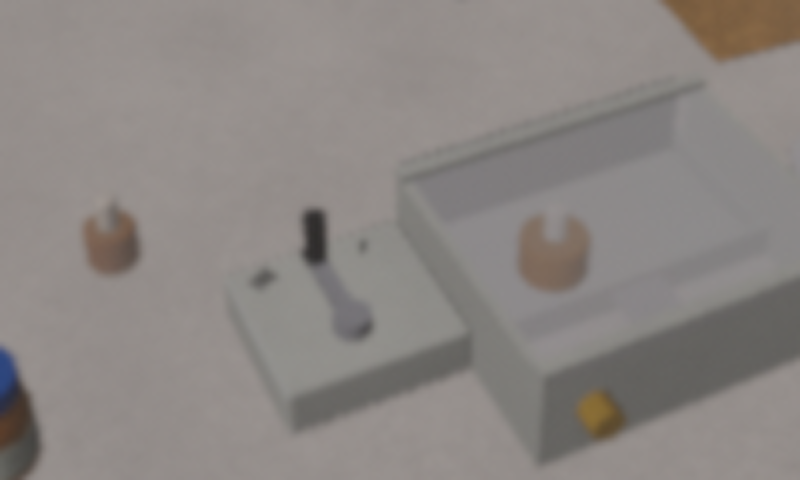

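Emit:
servo_tool(targets=[[20,25,0,0,0,90],[20,25,-20,0,0,90],[20,25,-40,0,0,90],[20,25,-60,0,0,90],[20,25,-80,0,0,90],[20,25,-100,0,0,90],[20,25,-111,0,0,90],[20,25,-111,0,0,90],[20,25,-111,0,0,90],[20,25,-111,0,0,90]], gripper=0)

```text
clock: 8.55
tool_pos: [0.5348, 0.0534, 0.0517]
eef_rot: [-0.0, 0.059, 0.998, -0.0]
wrist_force: [0.9, 0.3, 0.1]
gripper_width: -0.0004
```

Emit:
servo_tool(targets=[[20,0,0,0,0,4],[48,0,0,0,0,4],[50,0,0,0,0,4],[50,0,0,0,0,4]])

```text
clock: 8.95
tool_pos: [0.5847, 0.0535, 0.0516]
eef_rot: [-0.0, 0.027, 1.0, -0.0]
wrist_force: [-0.1, -0.5, 0.2]
gripper_width: -0.0003
```

Emit:
servo_tool(targets=[[6,0,0,0,0,0],[9,0,0,0,0,0],[12,0,0,0,0,0],[12,0,0,0,0,0]])

```text
clock: 9.35
tool_pos: [0.5968, 0.054, 0.0521]
eef_rot: [0.0, 0.027, 1.0, -0.0]
wrist_force: [-0.2, 0.5, 0.9]
gripper_width: 0.0002
```

Emit:
servo_tool(targets=[[3,0,0,0,0,0],[6,0,0,0,0,0],[6,0,0,0,0,0]])

```text
clock: 9.65
tool_pos: [0.6025, 0.0541, 0.052]
eef_rot: [-0.0, 0.027, 1.0, 0.0]
wrist_force: [-3.4, -0.2, 1.3]
gripper_width: 0.0002
```

Emit:
servo_tool(targets=[[3,0,0,0,0,0],[5,0,0,0,0,0],[5,0,0,0,0,0]])

```text
clock: 9.95
tool_pos: [0.6068, 0.0541, 0.0518]
eef_rot: [-0.001, 0.027, 1.0, -0.0]
wrist_force: [-6.4, -0.2, 1.5]
gripper_width: 0.0005
```

Emit:
servo_tool(targets=[[2,0,0,0,0,0],[2,0,0,0,0,0]])

```text
clock: 10.15
tool_pos: [0.6081, 0.054, 0.0518]
eef_rot: [-0.002, 0.027, 1.0, -0.0]
wrist_force: [-10.5, -1.3, 4.8]
gripper_width: -0.0002
```

Emit:
servo_tool(targets=[[2,0,0,0,0,0],[2,0,0,0,0,0]])

```text
clock: 10.35
tool_pos: [0.6083, 0.0545, 0.0514]
eef_rot: [-0.005, 0.027, 1.0, 0.0]
wrist_force: [-16.6, 1.3, 4.3]
gripper_width: 0.0
```

Emit:
servo_tool(targets=[[-30,0,0,0,0,0],[-80,0,0,0,0,0],[-130,0,0,0,0,0],[-175,0,0,0,0,0],[-180,0,20,0,0,0],[-180,-30,60,0,0,0],[-180,-70,110,0,0,0],[-180,-110,150,0,0,0],[-180,-150,150,0,0,0],[-180,-150,150,0,0,0]])

```text
clock: 11.35
tool_pos: [0.433, -0.1005, 0.2044]
eef_rot: [0.003, 0.029, 1.0, -0.002]
wrist_force: [0.9, -0.3, -0.5]
gripper_width: -0.0001
```

```bash
cat >> h.py <<'E'
def look(tag):
    T=r.capture('top');S=r.capture('scene')
    cv2.imwrite('pics/%s_t.png'%tag,cv2.resize(cv2.cvtColor(T['pixels'],cv2.COLOR_RGB2BGR)[95:245,210:470],(780,450),interpolation=cv2.INTER_CUBIC))
    cv2.imwrite('pics/%s_s.png'%tag,cv2.resize(cv2.cvtColor(S['pixels'],cv2.COLOR_RGB2BGR)[130:310,160:460],(800,480),interpolation=cv2.INTER_CUBIC))
    return T,S
def locs(T,S,zz):
  for l,z in zz.items():
    for n,c in (('top',T),('scene',S)):
      for d in r.place_of(c,l):
        if d['p']>.3: print(l,n,round(d['p'],2),np.round(d['location'],1),atz(c,d['location'],z).round(4))
E
python3 - <<'E'
from h import *
print(r.observe()['tool_pos'])
T,S=look('a')
locs(T,S,dict(drawer_front=.036,tray_mid=.012,dried=.012,bottle1=0,lever_knob=.074))
E
```

```text
[ 0.43299401 -0.10046345  0.20444304]
drawer_front top 0.91 [197.7 322.6] [0.5041 0.0567 0.036 ]
drawer_front top 0.35 [175.8 332. ] [0.5878 0.0215 0.036 ]
drawer_front scene 0.97 [199.1 318.1] [0.505  0.0599 0.036 ]
tray_mid top 0.65 [180.4 316.5] [0.5758 0.0792 0.012 ]
tray_mid scene 0.62 [217.1 329.8] [0.5753 0.0622 0.012 ]
dried top 0.65 [176.2 330.9] [0.5924 0.0244 0.012 ]
dried scene 0.6 [221.3 319. ] [0.5767 0.0228 0.012 ]
bottle1 top 0.71 [178.3 319.7] [0.5871 0.0668 0.    ]
bottle1 top 0.62 [213.  430.6] [ 0.4541 -0.3514  0.    ]
bottle1 scene 0.61 [246.6 227. ] [ 0.5361 -0.2573  0.    ]
bottle1 scene 0.48 [236.7 189.7] [ 0.444  -0.3418 -0.    ]
lever_knob scene 0.65 [236.  276.6] [ 0.6376 -0.1435  0.074 ]
```

View pics/a_t.png

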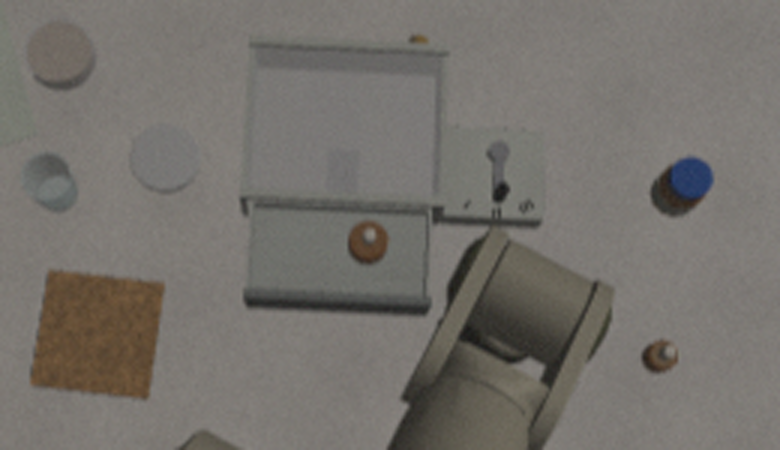

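View pics/a_s.png

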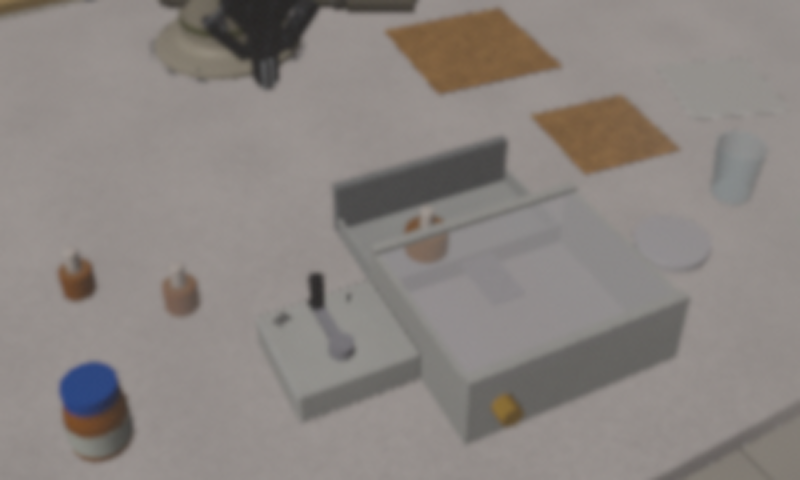

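Emit:
servo_tool(targets=[[0,0,0,0,0,0],[0,0,0,0,0,0],[0,0,0,0,0,0],[0,0,0,0,0,0],[0,0,0,0,0,0],[0,0,0,0,0,0]], gripper=0.5)

```text
clock: 12.55
tool_pos: [0.4316, -0.096, 0.202]
eef_rot: [-0.0, 0.027, 1.0, 0.0]
wrist_force: [-0.0, -0.7, 0.6]
gripper_width: 0.0429
```

Run:
```python
from h import *
T,S=look('b')
locs(T,S,dict(drawer_front=.036,tray_mid=.012,dried=.012))
for nm,c in (('top',T),('scene',S)):
    w=cloud(c)
    m=(w[...,0]>.46)&(w[...,0]<.61)&(w[...,1]>-.02)&(w[...,1]<.15)&(w[...,2]>.052)&(w[...,2]<.073)
    P=w[m]; 
    if nm=='top': P=P[P[:,0]>.50]
    print(nm,len(P),P.min(0).round(3),P.max(0).round(3),np.median(P,0).round(4))
    for nm2,xy in (('d',(.54,.01)),):
        m=(np.hypot(w[...,0]-xy[0],w[...,1]-xy[1])<.05)&(w[...,2]>.025)&(w[...,2]<.08)&(w[...,0]>.505)
        P=w[m];print('d',len(P),P.min(0).round(3),P.max(0).round(3),np.median(P,0).round(4)); q=P[P[:,2]>.058]; print('knob',len(q),q.mean(0).round(4))
w=cloud(T); m=(w[...,0]>.44)&(w[...,0]<.57)&(abs(w[...,1]-.05)<.13)&(w[...,2]>.062)&(w[...,2]<.08)
P=w[m][:,:2].astype(np.float32);print(cv2.boxPoints(cv2.minAreaRect(P)).round(3).tolist())
```

```text
drawer_front top 0.92 [201.5 317.3] [0.4897 0.0763 0.036 ]
drawer_front scene 0.69 [197.6 314.2] [0.4921 0.0528 0.036 ]
tray_mid top 0.68 [182.8 317.4] [0.5664 0.0757 0.012 ]
tray_mid scene 0.97 [216.4 324.4] [0.5644 0.0492 0.012 ]
dried top 0.73 [182.4 331. ] [0.5682 0.0241 0.012 ]
dried scene 0.56 [217.3 319.7] [0.5612 0.0341 0.012 ]
top 17 [0.557 0.016 0.06 ] [0.572 0.027 0.071] [0.5638 0.0232 0.0667]
d 144 [ 0.539 -0.001  0.025] [0.586 0.044 0.071] [0.5605 0.0221 0.0437]
knob 17 [0.5636 0.0217 0.0668]
scene 309 [ 0.481 -0.02   0.052] [0.577 0.149 0.073] [0.496  0.0501 0.0638]
d 137 [ 0.546 -0.004  0.028] [0.586 0.042 0.072] [0.5711 0.015  0.047 ]
knob 29 [0.5708 0.0182 0.0668]
[[0.4749999940395355, -0.052000001072883606], [0.5649999976158142, -0.054999999701976776], [0.5740000009536743, 0.1679999977350235], [0.48500001430511475, 0.1720000058412552]]
```

View pics/b_t.png

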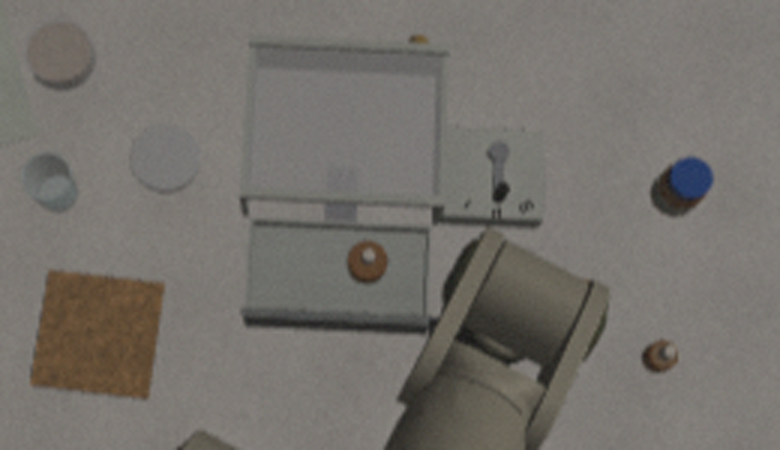

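Emit:
servo_tool(targets=[[50,40,-20,0,0,0],[90,80,-40,0,0,0],[134,116,-60,0,0,0],[134,116,-60,0,0,0],[134,116,-95,0,0,0],[134,116,-132,0,0,0],[134,116,-132,0,0,0],[134,116,-132,0,0,0]])

```text
clock: 13.75
tool_pos: [0.5656, 0.02, 0.0705]
eef_rot: [-0.0, 0.027, 1.0, 0.0]
wrist_force: [0.6, 0.8, 1.1]
gripper_width: 0.0427
```

Run:
```python
from h import *
S=r.capture('scene')
b=cv2.resize(cv2.cvtColor(S['pixels'],cv2.COLOR_RGB2BGR)[160:260,260:390],(780,600),interpolation=cv2.INTER_CUBIC)
cv2.imwrite('pics/c.png',b)
```

```text
(no output)
```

View pics/c.png

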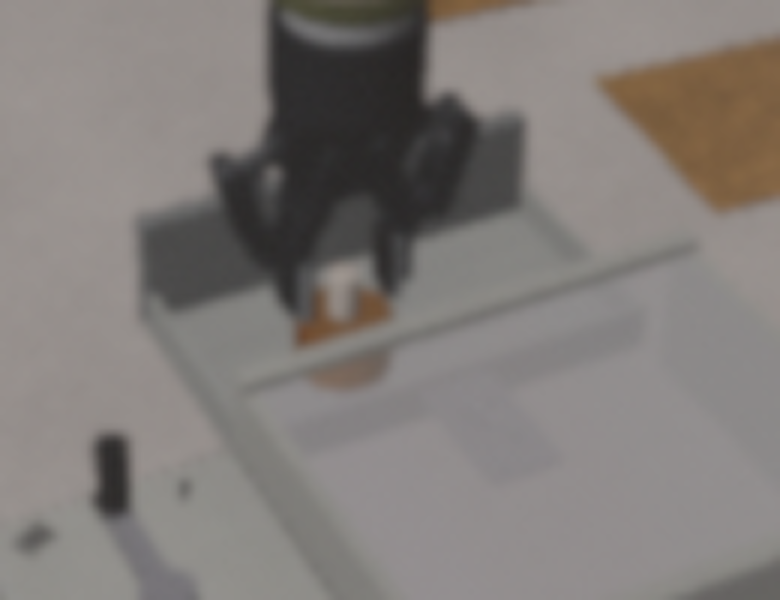

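Fingers straddle the knob (340,290 in the crop). Close and lift.

Emit:
servo_tool(targets=[[0,0,0,0,0,0],[0,0,0,0,0,0],[0,0,0,0,0,0],[0,0,0,0,0,0],[0,0,0,0,0,0],[0,0,20,0,0,0],[0,0,60,0,0,0],[-20,20,100,0,0,0],[-40,60,110,0,0,0]], gripper=0)

```text
clock: 14.7
tool_pos: [0.5268, 0.079, 0.1842]
eef_rot: [0.004, 0.029, 1.0, -0.0]
wrist_force: [0.8, 1.7, -1.4]
gripper_width: 0.0145
```

Emit:
servo_tool(targets=[[-10,45,0,0,0,0],[-20,90,0,0,0,0],[-30,135,0,0,0,0],[-40,180,0,0,0,0],[-45,225,0,0,0,0],[-50,265,0,0,0,0],[-50,281,-20,0,0,0],[-50,281,-50,0,0,0],[-50,281,-80,0,0,0],[-50,281,-100,0,0,0]])

```text
clock: 15.7
tool_pos: [0.4747, 0.3609, 0.0783]
eef_rot: [-0.001, 0.027, 1.0, -0.001]
wrist_force: [0.1, -0.6, 0.2]
gripper_width: 0.0146
```

Emit:
servo_tool(targets=[[0,0,-8,0,0,0],[0,0,-14,0,0,0],[0,0,-16,0,0,0],[0,0,-16,0,0,0]])

```text
clock: 16.1
tool_pos: [0.4759, 0.3612, 0.0648]
eef_rot: [0.001, 0.027, 1.0, 0.0]
wrist_force: [-0.8, -0.3, -0.7]
gripper_width: 0.0145
```

Run:
```python
from h import *
S=r.capture('scene')
b=cv2.resize(cv2.cvtColor(S['pixels'],cv2.COLOR_RGB2BGR)[120:220,320:450],(780,600),interpolation=cv2.INTER_CUBIC)
cv2.imwrite('pics/d.png',b)
```

View pics/d.png

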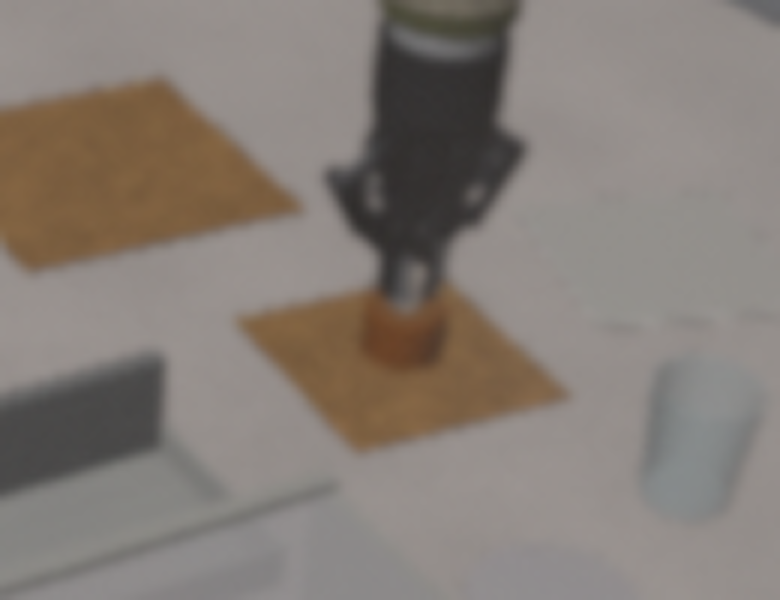

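Emit:
servo_tool(targets=[[0,0,-2,0,0,0],[0,0,-2,0,0,0]])

```text
clock: 16.35
tool_pos: [0.4761, 0.3613, 0.0635]
eef_rot: [0.001, 0.027, 1.0, 0.001]
wrist_force: [-1.5, -1.3, 6.2]
gripper_width: 0.0142
```

Emit:
servo_tool(targets=[[0,0,-1,0,0,0],[0,0,-1,0,0,0]])

```text
clock: 16.55
tool_pos: [0.4761, 0.3614, 0.0634]
eef_rot: [0.001, 0.027, 1.0, 0.001]
wrist_force: [-3.6, -2.4, 13.6]
gripper_width: 0.0144
```

Seated. Release, rise, move back to the bottle side and look.

Emit:
servo_tool(targets=[[0,0,1,0,0,0],[0,0,1,0,0,0],[0,0,1,0,0,0],[0,0,2,0,0,0],[0,0,40,0,0,0],[0,0,80,0,0,0],[0,-40,120,0,0,0],[-20,-90,130,0,0,0],[-40,-140,130,0,0,0],[-60,-190,130,0,0,0]], gripper=0.5)

```text
clock: 17.55
tool_pos: [0.4212, 0.1859, 0.1914]
eef_rot: [0.001, 0.027, 1.0, 0.0]
wrist_force: [1.1, -0.8, 0.1]
gripper_width: 0.0429
```

Run:
```python
from h import *
T,S=look('e')
print(r.observe()['tool_pos'])
locs(T,S,dict(dried=.004,bottle1=0))
for nm,c in (('top',T),('scene',S)):
    w=cloud(c)
    for n,xy in dict(d=(.476,.361),b1=(.527,-.249),b2=(.45,-.342)).items():
        m=(np.hypot(w[...,0]-xy[0],w[...,1]-xy[1])<.05)&(w[...,2]>.02)&(w[...,2]<.08)
        P=w[m];
        if len(P)<5: continue
        q=P[P[:,2]>.048]; print(nm,n,len(P),P.min(0).round(3),P.max(0).round(3),'knob',len(q),q.mean(0).round(4))
```

```text
[0.41990669 0.18374446 0.19107511]
dried top 0.44 [205.9 241.3] [0.4777 0.3627 0.004 ]
dried scene 0.46 [179.4 385.8] [0.4824 0.3549 0.004 ]
bottle1 top 0.59 [148.5 264.2] [0.7057 0.2829 0.    ]
bottle1 top 0.52 [212.3 429.6] [ 0.4567 -0.3477  0.    ]
bottle1 top 0.39 [193.9 404.5] [ 0.5272 -0.2559  0.    ]
bottle1 scene 0.66 [244.7 229.6] [ 0.5322 -0.2481  0.    ]
bottle1 scene 0.59 [236.6 189.8] [ 0.4438 -0.3414  0.    ]
top d 146 [0.45  0.337 0.02 ] [0.499 0.385 0.065] knob 16 [0.4738 0.3617 0.0582]
top b1 83 [ 0.506 -0.266  0.021] [ 0.541 -0.229  0.057] knob 16 [ 0.5244 -0.2482  0.0541]
top b2 87 [ 0.431 -0.361  0.021] [ 0.465 -0.324  0.059] knob 14 [ 0.448  -0.3412  0.0549]
scene d 151 [0.456 0.334 0.02 ] [0.504 0.385 0.065] knob 22 [0.4799 0.3594 0.0577]
scene b1 144 [ 0.517 -0.269  0.02 ] [ 0.55  -0.235  0.06 ] knob 24 [ 0.531  -0.2516  0.0554]
scene b2 135 [ 0.441 -0.362  0.02 ] [ 0.474 -0.327  0.058] knob 25 [ 0.4547 -0.3445  0.0549]
```

View pics/e_t.png

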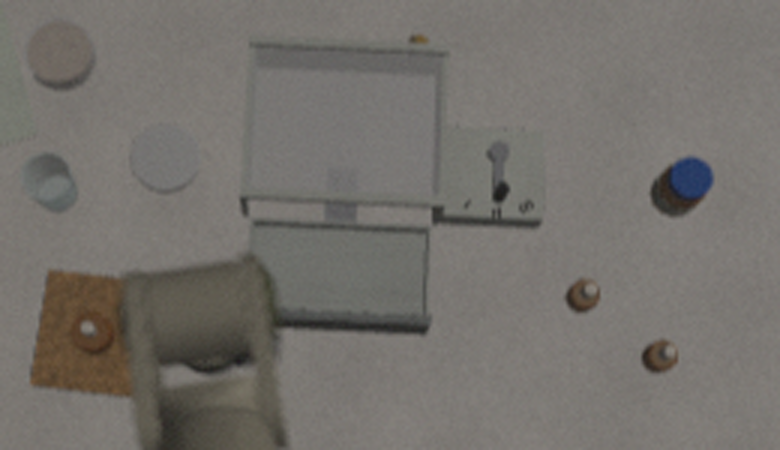

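View pics/e_s.png

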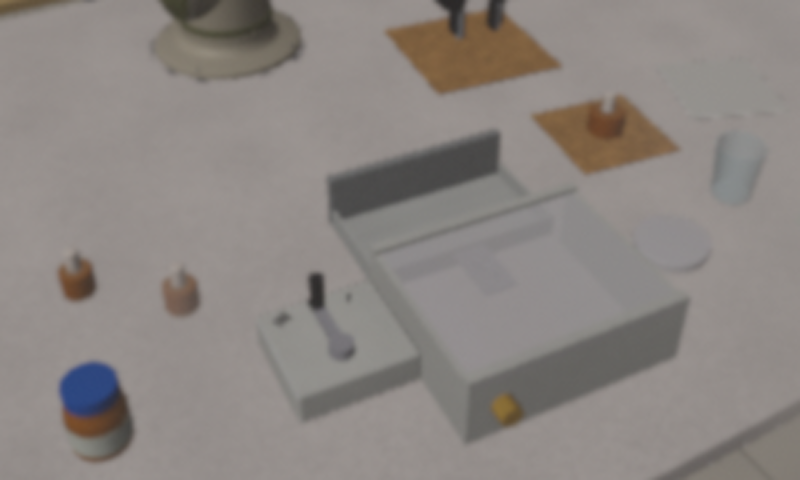

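Emit:
servo_tool(targets=[[12,-45,0,0,0,0],[24,-90,0,0,0,0],[36,-135,0,0,0,0],[50,-185,0,0,0,0],[62,-230,0,0,0,0],[75,-275,0,0,0,0],[88,-320,-10,0,0,0],[100,-365,-25,0,0,0],[112,-410,-40,0,0,0],[112,-421,-40,0,0,0]])

```text
clock: 18.85
tool_pos: [0.5353, -0.2368, 0.148]
eef_rot: [-0.001, 0.028, 1.0, 0.0]
wrist_force: [-0.1, 0.2, 0.1]
gripper_width: 0.0427
```

Emit:
servo_tool(targets=[[0,0,-30,0,0,0],[0,0,-60,0,0,0],[0,0,-60,0,0,0]])

```text
clock: 19.15
tool_pos: [0.5333, -0.2318, 0.0875]
eef_rot: [-0.003, 0.026, 1.0, 0.002]
wrist_force: [-0.6, 0.5, 0.6]
gripper_width: 0.0427
```

Emit:
servo_tool(targets=[[0,0,0,0,0,0],[0,0,0,0,0,0]])

```text
clock: 19.35
tool_pos: [0.5351, -0.2336, 0.0926]
eef_rot: [0.001, 0.027, 1.0, -0.001]
wrist_force: [0.2, 0.3, 0.3]
gripper_width: 0.0427
```

Emit:
servo_tool(targets=[[-7,-16,0,0,0,0],[-7,-16,0,0,0,0],[-7,-16,-20,0,0,0],[-7,-16,-34,0,0,0],[-7,-16,-34,0,0,0],[-7,-16,-34,0,0,0]])

```text
clock: 19.95
tool_pos: [0.5272, -0.2501, 0.0577]
eef_rot: [0.0, 0.027, 1.0, -0.0]
wrist_force: [-0.4, 1.3, 0.4]
gripper_width: 0.0426
```

Run:
```python
from h import *
S=r.capture('scene')
b=cv2.resize(cv2.cvtColor(S['pixels'],cv2.COLOR_RGB2BGR)[180:280,160:290],(780,600),interpolation=cv2.INTER_CUBIC)
cv2.imwrite('pics/f.png',b)
```

```text
(no output)
```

View pics/f.png

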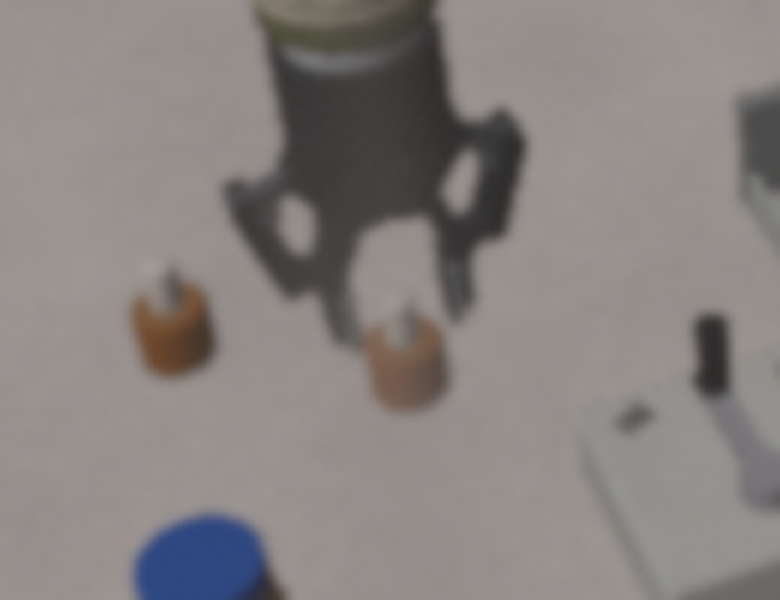

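Emit:
servo_tool(targets=[[0,0,0,0,0,0],[0,0,0,0,0,0],[0,0,0,0,0,0],[0,0,0,0,0,0],[0,0,0,0,0,0],[0,0,20,0,0,0],[0,0,60,0,0,0],[0,10,100,0,0,0],[0,30,120,0,0,0]], gripper=0)

```text
clock: 20.9
tool_pos: [0.5276, -0.2206, 0.1798]
eef_rot: [0.002, 0.028, 1.0, -0.001]
wrist_force: [0.7, -0.7, -0.5]
gripper_width: 0.0145
```

Emit:
servo_tool(targets=[[4,40,0,0,0,0],[8,80,0,0,0,0],[12,120,0,0,0,0],[16,160,0,0,0,0],[20,200,0,0,0,0],[23,228,0,0,0,0],[23,228,0,0,0,0],[23,228,-20,0,0,0],[23,228,-60,0,0,0],[23,228,-90,0,0,0]])

```text
clock: 21.9
tool_pos: [0.5494, 0.0076, 0.0851]
eef_rot: [-0.001, 0.027, 1.0, -0.0]
wrist_force: [-0.2, 0.7, -0.8]
gripper_width: 0.0146
```

Emit:
servo_tool(targets=[[0,0,-8,0,0,0],[0,0,-14,0,0,0],[0,0,-14,0,0,0]])

```text
clock: 22.2
tool_pos: [0.5504, 0.0078, 0.0733]
eef_rot: [0.0, 0.027, 1.0, -0.0]
wrist_force: [-0.2, -0.5, -0.2]
gripper_width: 0.0147
```

Emit:
servo_tool(targets=[[0,0,-2,0,0,0],[0,0,-2,0,0,0]])

```text
clock: 22.4
tool_pos: [0.5504, 0.0081, 0.0718]
eef_rot: [0.001, 0.027, 1.0, -0.0]
wrist_force: [-0.4, -0.3, 0.3]
gripper_width: 0.0145
```

Emit:
servo_tool(targets=[[0,0,-2,0,0,0],[0,0,-2,0,0,0]])

```text
clock: 22.6
tool_pos: [0.5504, 0.0082, 0.0695]
eef_rot: [0.001, 0.027, 1.0, -0.0]
wrist_force: [-0.1, -0.4, 2.3]
gripper_width: 0.0142
```

Emit:
servo_tool(targets=[[0,0,0,0,0,0],[0,0,0,0,0,0],[0,0,0,0,0,0],[0,0,5,0,0,0],[0,0,40,0,0,0],[0,0,80,0,0,0],[-15,-45,100,0,0,0],[-30,-90,100,0,0,0],[-42,-135,100,0,0,0],[-55,-180,100,0,0,0]], gripper=0.5)

```text
clock: 23.6
tool_pos: [0.4944, -0.1733, 0.1696]
eef_rot: [0.0, 0.027, 1.0, -0.0]
wrist_force: [0.3, -1.1, 0.7]
gripper_width: 0.043
```

Emit:
servo_tool(targets=[[-10,-45,0,0,0,0],[-20,-90,0,0,0,0],[-35,-135,0,0,0,0],[-43,-168,-10,0,0,0],[-43,-168,-40,0,0,0],[-43,-168,-65,0,0,0],[-43,-168,-65,0,0,0],[-43,-168,-65,0,0,0]])

```text
clock: 24.4
tool_pos: [0.4523, -0.3399, 0.1047]
eef_rot: [0.0, 0.027, 1.0, -0.0]
wrist_force: [0.4, -0.3, 1.1]
gripper_width: 0.0425
```

Run:
```python
from h import *
print(r.observe()['tool_pos'])
T,S=look('g')
for nm,c in (('scene',S),('top',T)):
    w=cloud(c)
    for n,xy,z0,z1 in (('d',(.476,.361),.02,.048),('b1',(.5504,.008),.03,.06),('b2',(.45,-.342),.02,.048)):
        m=(np.hypot(w[...,0]-xy[0],w[...,1]-xy[1])<.04)&(w[...,2]>z0)&(w[...,2]<.08)
        P=w[m];
        if len(P)<5: continue
        q=P[P[:,2]>z1]; print(nm,n,len(P),P.min(0).round(3),P.max(0).round(3),'knob',len(q),q.mean(0).round(4))
```

```text
[ 0.45227903 -0.33985113  0.10467442]
scene d 148 [0.456 0.335 0.02 ] [0.505 0.388 0.064] knob 25 [0.4807 0.3597 0.0568]
scene b1 135 [ 0.536 -0.012  0.031] [0.571 0.024 0.072] knob 25 [0.554  0.0068 0.0679]
scene b2 136 [ 0.442 -0.362  0.02 ] [ 0.473 -0.326  0.059] knob 27 [ 0.4549 -0.3447  0.0544]
top d 145 [0.449 0.337 0.02 ] [0.498 0.384 0.064] knob 15 [0.4736 0.3623 0.0591]
top b1 86 [ 0.53  -0.008  0.03 ] [0.568 0.026 0.074] knob 15 [0.5474 0.0092 0.0667]
```

View pics/g_s.png

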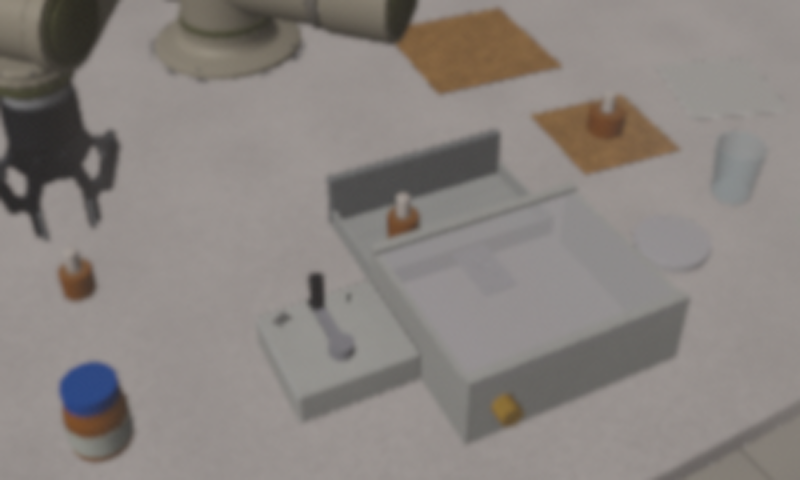

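View pics/g_t.png

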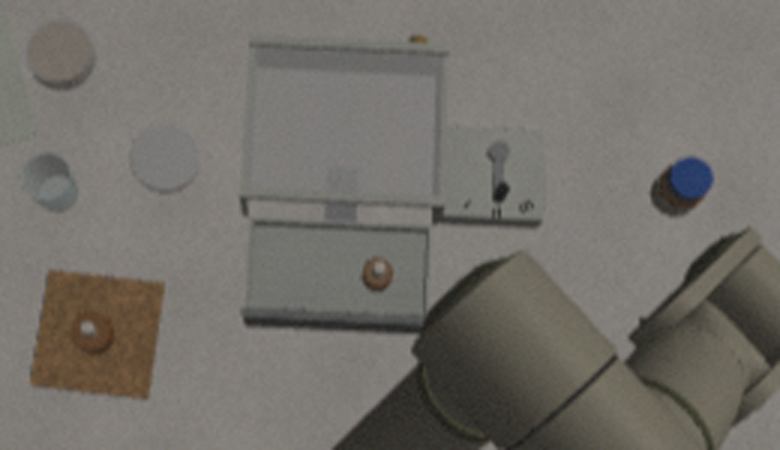

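Emit:
servo_tool(targets=[[-1,-3,-15,0,0,0],[-1,-3,-35,0,0,0],[-1,-3,-47,0,0,0],[-1,-3,-47,0,0,0],[-1,-3,-47,0,0,0]])

```text
clock: 25.0
tool_pos: [0.4514, -0.343, 0.0578]
eef_rot: [0.0, 0.027, 1.0, -0.0]
wrist_force: [-0.8, 0.1, -0.0]
gripper_width: 0.0426
```

Emit:
servo_tool(targets=[[0,0,0,0,0,0],[0,0,0,0,0,0],[0,0,0,0,0,0],[0,0,0,0,0,0],[0,0,0,0,0,0],[0,0,20,0,0,0],[0,0,60,0,0,0],[0,10,100,0,0,0],[0,30,120,0,0,0]], gripper=0)

```text
clock: 25.9
tool_pos: [0.4515, -0.3138, 0.1799]
eef_rot: [0.002, 0.028, 1.0, -0.002]
wrist_force: [-0.2, 0.5, -1.5]
gripper_width: 0.0144
```

Emit:
servo_tool(targets=[[10,42,0,0,0,0],[20,84,0,0,0,0],[30,126,0,0,0,0],[40,168,0,0,0,0],[50,210,0,0,0,0],[62,252,0,0,0,0],[74,294,0,0,0,0],[86,336,0,0,0,0],[98,378,0,0,0,0],[102,401,0,0,0,0]])

```text
clock: 26.9
tool_pos: [0.5533, 0.0912, 0.1766]
eef_rot: [-0.0, 0.026, 1.0, 0.0]
wrist_force: [-0.1, -0.7, -0.7]
gripper_width: 0.0144
```

Emit:
servo_tool(targets=[[0,0,0,0,0,0],[0,0,0,0,0,0]])

```text
clock: 27.1
tool_pos: [0.5528, 0.0883, 0.1766]
eef_rot: [-0.0, 0.027, 1.0, -0.0]
wrist_force: [-0.1, 0.2, -0.8]
gripper_width: 0.0143
```

Emit:
servo_tool(targets=[[0,0,-40,0,0,0],[0,0,-80,0,0,0],[0,0,-95,0,0,0],[0,0,-102,0,0,0],[0,0,-105,0,0,0],[0,0,-105,0,0,0]])

```text
clock: 27.7
tool_pos: [0.5534, 0.0877, 0.0726]
eef_rot: [0.001, 0.028, 1.0, -0.0]
wrist_force: [0.2, 0.4, 0.2]
gripper_width: 0.0145
```

Emit:
servo_tool(targets=[[0,0,-2,0,0,0],[0,0,-2,0,0,0]])

```text
clock: 27.9
tool_pos: [0.5533, 0.0882, 0.0705]
eef_rot: [0.001, 0.027, 1.0, -0.0]
wrist_force: [-0.2, 0.2, -0.0]
gripper_width: 0.0141
```

Emit:
servo_tool(targets=[[0,0,-1,0,0,0],[0,0,-1,0,0,0]])

```text
clock: 28.1
tool_pos: [0.5534, 0.0882, 0.0696]
eef_rot: [0.001, 0.027, 1.0, -0.0]
wrist_force: [-0.6, -0.8, 3.7]
gripper_width: 0.0142
```

Emit:
servo_tool(targets=[[0,0,0,0,0,0],[0,0,0,0,0,0],[0,0,0,0,0,0],[0,0,5,0,0,0],[0,0,45,0,0,0],[0,0,90,0,0,0],[-40,0,110,0,0,0],[-80,-10,110,0,0,0],[-125,-25,110,0,0,0],[-150,-33,110,0,0,0]], gripper=0.5)

```text
clock: 29.1
tool_pos: [0.4, 0.0551, 0.1792]
eef_rot: [-0.0, 0.027, 1.0, -0.0]
wrist_force: [1.3, -1.2, 0.2]
gripper_width: 0.0424
```

Run:
```python
from h import *
print(r.observe()['tool_pos'])
T,S=look('i')
for nm,c in (('scene',S),('top',T)):
    w=cloud(c)
    for n,xy,z0,z1 in (('d',(.476,.361),.02,.048),('b1',(.5504,.008),.03,.06),('b2',(.5534,.088),.03,.06)):
        m=(np.hypot(w[...,0]-xy[0],w[...,1]-xy[1])<.035)&(w[...,2]>z0)&(w[...,2]<.08)
        P=w[m];
        if len(P)<5: continue
        q=P[P[:,2]>z1]; print(nm,n,len(P),P.min(0).round(3),P.max(0).round(3),'knob',len(q),q.mean(0).round(4))
```

```text
[0.39999147 0.05512209 0.17920665]
scene d 152 [0.456 0.337 0.02 ] [0.505 0.389 0.065] knob 24 [0.4805 0.3595 0.0572]
scene b1 136 [ 0.535 -0.012  0.03 ] [0.571 0.024 0.072] knob 25 [0.5537 0.0075 0.0674]
scene b2 130 [0.536 0.068 0.03 ] [0.575 0.104 0.073] knob 24 [0.5566 0.0861 0.068 ]
top d 147 [0.45  0.338 0.021] [0.5   0.384 0.064] knob 16 [0.4737 0.3618 0.0588]
top b1 85 [ 0.53  -0.008  0.03 ] [0.568 0.026 0.072] knob 15 [0.5473 0.0092 0.0672]
top b2 78 [0.531 0.074 0.038] [0.567 0.107 0.07 ] knob 16 [0.551  0.0889 0.0656]
```

View pics/i_s.png

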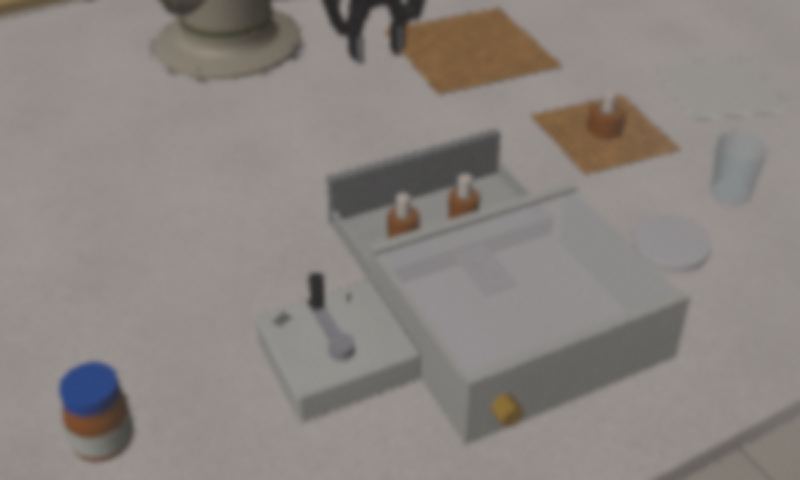

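View pics/i_t.png

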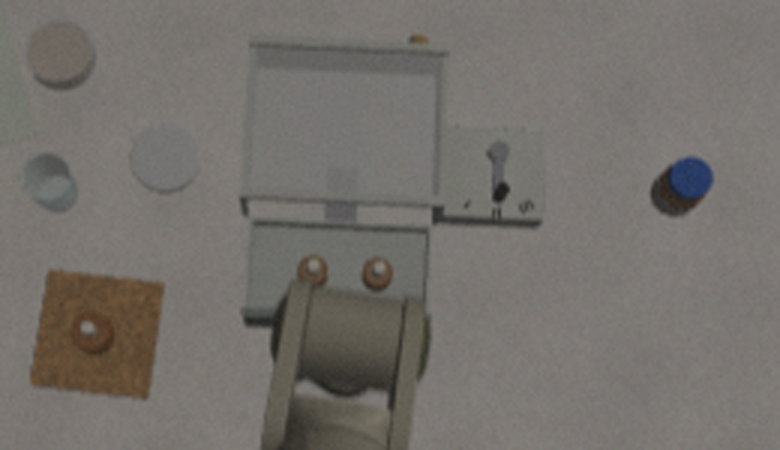

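Emit:
servo_tool(targets=[[10,0,-40,0,0,0],[30,2,-80,0,0,0],[40,5,-115,0,0,0],[40,5,-127,0,0,0],[40,5,-127,0,0,0],[50,5,-127,0,0,0],[60,5,-127,0,0,0],[60,5,-127,0,0,0]], gripper=0)

```text
clock: 30.0
tool_pos: [0.4654, 0.06, 0.053]
eef_rot: [0.002, 0.027, 1.0, -0.0]
wrist_force: [0.5, 1.3, -0.0]
gripper_width: -0.0
```

Emit:
servo_tool(targets=[[4,0,0,0,0,0],[8,0,0,0,0,0],[14,-1,0,0,0,0],[22,-1,0,0,0,0],[30,-2,0,0,0,0],[38,-2,0,0,0,0],[46,-2,0,0,0,0],[54,-3,0,0,0,0],[62,-3,0,0,0,0],[70,-4,0,0,0,0]])

```text
clock: 31.0
tool_pos: [0.5336, 0.0564, 0.0519]
eef_rot: [-0.0, 0.027, 1.0, 0.0]
wrist_force: [-2.7, 1.1, 0.6]
gripper_width: -0.0001
```

Emit:
servo_tool(targets=[[8,0,0,0,0,0],[16,-1,0,0,0,0],[24,-1,0,0,0,0],[32,-2,0,0,0,0],[40,-2,0,0,0,0],[48,-3,0,0,0,0],[56,-3,0,0,0,0],[62,-3,0,0,0,0],[66,-3,0,0,0,0],[69,-3,0,0,0,0]])

```text
clock: 32.0
tool_pos: [0.6024, 0.0532, 0.0519]
eef_rot: [0.0, 0.027, 1.0, -0.0]
wrist_force: [-3.4, -1.6, -1.2]
gripper_width: 0.0001
```

Emit:
servo_tool(targets=[[3,0,0,0,0,0],[5,0,0,0,0,0],[5,0,0,0,0,0]])

```text
clock: 32.3
tool_pos: [0.6073, 0.0532, 0.0519]
eef_rot: [0.0, 0.027, 1.0, -0.0]
wrist_force: [-2.7, -1.4, -1.1]
gripper_width: 0.0002
```

Emit:
servo_tool(targets=[[3,0,0,0,0,0],[3,0,0,0,0,0]])

```text
clock: 32.5
tool_pos: [0.6082, 0.0538, 0.0515]
eef_rot: [-0.003, 0.027, 1.0, 0.0]
wrist_force: [-11.6, 1.1, 2.4]
gripper_width: 0.0001
```

Firm stop as before (0.608). One more touch, then retreat gently.

Emit:
servo_tool(targets=[[1,0,0,0,0,0],[1,0,0,0,0,0],[-5,0,0,0,0,0],[-15,0,0,0,0,0],[-35,0,0,0,0,0],[-70,0,0,0,0,0],[-110,0,0,0,0,0],[-150,0,0,0,0,0],[-190,0,30,0,0,0],[-200,0,70,0,0,0]])

```text
clock: 33.5
tool_pos: [0.4061, 0.0538, 0.1216]
eef_rot: [-0.003, 0.027, 1.0, 0.0]
wrist_force: [1.1, -0.7, -0.3]
gripper_width: -0.0002
```

Run:
```python
from h import *
print(r.observe()['tool_pos'])
T,S=look('j')
locs(T,S,dict(drawer_front=.036))
```

```text
[0.40610106 0.05378962 0.12158719]
drawer_front top 0.69 [171.4 320.6] [0.6047 0.0641 0.036 ]
drawer_front scene 0.38 [218.4 333.8] [0.6105 0.0541 0.036 ]
```

View pics/j_s.png

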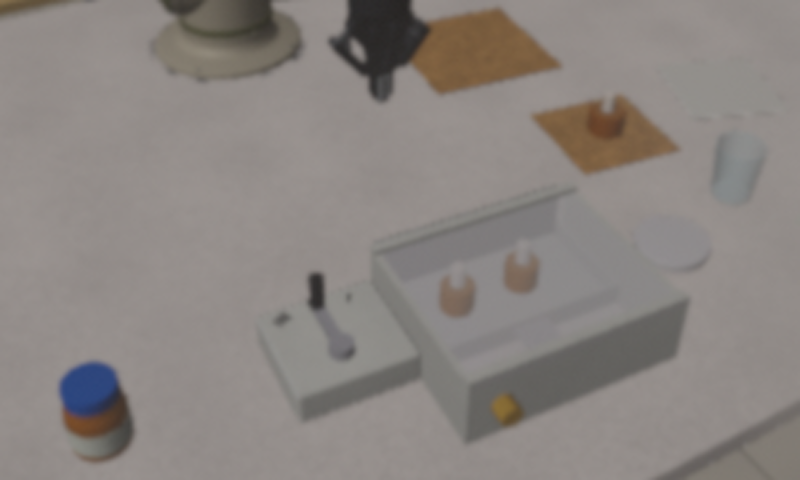

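View pics/j_t.png

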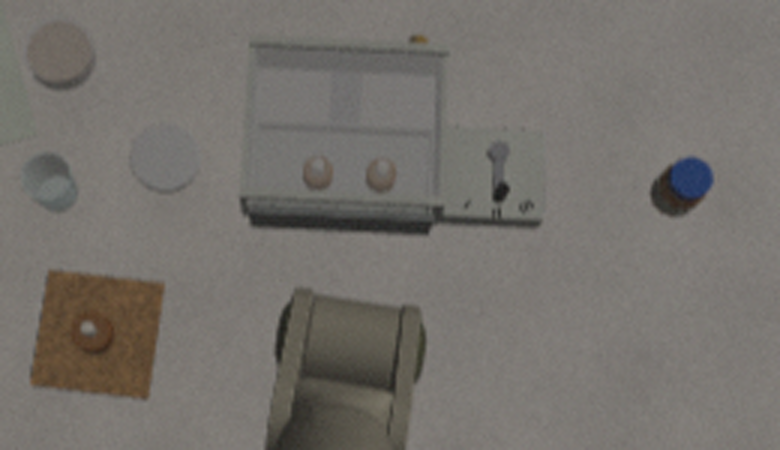

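Emit:
servo_tool(targets=[[30,-40,45,0,0,-94],[60,-80,45,0,0,-94],[90,-110,45,0,0,-94],[120,-130,45,0,0,-94],[150,-150,45,0,0,-94],[180,-170,45,0,0,-94],[210,-185,45,0,0,-94],[241,-195,45,0,0,-94],[241,-195,45,0,0,-94],[241,-195,45,0,0,-94]], gripper=0.5)

```text
clock: 34.7
tool_pos: [0.6521, -0.1422, 0.1644]
eef_rot: [-0.001, 0.704, 0.711, -0.0]
wrist_force: [-0.5, -0.1, -0.3]
gripper_width: 0.0425
```

Emit:
servo_tool(targets=[[0,0,0,0,0,-5],[0,0,0,0,0,-5],[0,0,0,0,0,-5]])

```text
clock: 35.0
tool_pos: [0.6513, -0.1418, 0.1658]
eef_rot: [-0.0, 0.731, 0.683, -0.0]
wrist_force: [0.9, 0.0, -0.5]
gripper_width: 0.043
```

Run:
```python
from h import *
T,S=look('k')
w=cloud(S);m=(np.hypot(w[...,0]-.647,w[...,1]+.141)<.03)&(w[...,2]>.06)&(w[...,2]<.1)
P=w[m];print(P.min(0),P.max(0),P.mean(0).round(4))
```

```text
[ 0.64058768 -0.15036365  0.06026754] [ 0.65691148 -0.13541419  0.09274001] [ 0.6508 -0.144   0.0789]
```

View pics/k_s.png

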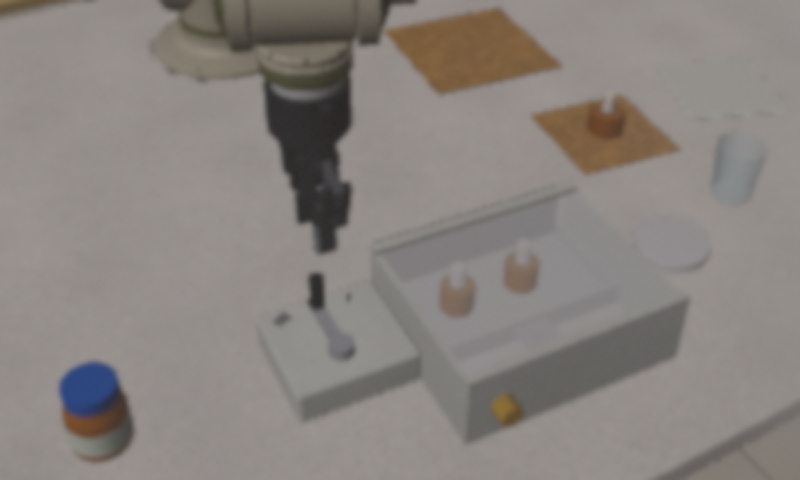

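Emit:
servo_tool(targets=[[-2,-1,-40,0,0,0],[-2,-1,-80,0,0,0],[-2,-1,-88,0,0,0],[-2,-1,-88,0,0,0],[-2,-1,-88,0,0,0]])

```text
clock: 35.6
tool_pos: [0.65, -0.1431, 0.0809]
eef_rot: [0.001, 0.731, 0.682, 0.001]
wrist_force: [-0.5, 0.3, 0.5]
gripper_width: 0.0428
```

Emit:
servo_tool(targets=[[0,0,0,0,0,0],[0,0,0,0,0,0],[0,0,0,0,0,0],[0,0,0,0,0,0],[0,0,0,0,0,0]], gripper=0)

```text
clock: 36.1
tool_pos: [0.6463, -0.1427, 0.081]
eef_rot: [-0.002, 0.732, 0.682, -0.002]
wrist_force: [-19.6, 1.0, 14.2]
gripper_width: 0.015
```

Emit:
servo_tool(targets=[[-3,0,0,0,0,0],[-3,4,0,0,0,0],[-2,9,0,0,0,0],[0,14,0,0,0,0],[2,19,0,0,0,0],[4,24,0,0,0,0],[6,28,0,0,0,0],[6,28,0,0,0,0]])

```text
clock: 36.9
tool_pos: [0.6537, -0.1133, 0.0809]
eef_rot: [-0.002, 0.732, 0.682, -0.001]
wrist_force: [-14.1, 6.2, 15.4]
gripper_width: 0.015
```

Release, rise and retreat clear.

Emit:
servo_tool(targets=[[0,0,0,0,0,0],[0,0,0,0,0,0],[0,0,0,0,0,0],[0,0,40,0,0,0],[0,0,85,0,0,0],[-50,0,110,0,0,0],[-100,0,110,0,0,0],[-150,0,120,0,0,0],[-200,0,120,0,0,0],[-250,0,120,0,0,0]], gripper=0.5)

```text
clock: 37.9
tool_pos: [0.4095, -0.1146, 0.1992]
eef_rot: [0.001, 0.732, 0.682, 0.0]
wrist_force: [0.9, -1.5, -0.1]
gripper_width: 0.0428
```

Emit:
servo_tool(targets=[[0,0,0,0,0,0],[0,0,0,0,0,0],[0,0,0,0,0,0]])

```text
clock: 38.2
tool_pos: [0.4124, -0.1153, 0.1992]
eef_rot: [0.001, 0.732, 0.682, 0.0]
wrist_force: [0.2, 0.3, 0.2]
gripper_width: 0.0426
```

Run:
```python
from h import *
print(r.observe()['tool_pos'],r.observe()['wrist_force'])
T,S=look('l')
locs(T,S,dict(drawer_front=.036,lever_knob=.074,dried=.004,petri=0,beaker=0,reagent=0))
w=cloud(S);m=(np.hypot(w[...,0]-.655,w[...,1]+.113)<.03)&(w[...,2]>.06)&(w[...,2]<.1)
P=w[m];print(len(P),P.min(0),P.max(0),P.mean(0).round(4))
```

```text
[ 0.4123799  -0.11526953  0.19923901] [0.17074303 0.29237982 0.16305686]
drawer_front top 0.8 [169.4 322.1] [0.6124 0.0585 0.036 ]
lever_knob top 0.58 [156.6 366.6] [ 0.6512 -0.1041  0.074 ]
lever_knob scene 0.65 [233.1 287.4] [ 0.641  -0.1131  0.074 ]
dried top 0.72 [205.9 239. ] [0.4777 0.3713 0.004 ]
dried scene 0.77 [176.9 383.7] [0.4657 0.3582 0.004 ]
petri top 0.87 [145.7 267.9] [0.7171 0.2688 0.    ]
beaker top 0.84 [159.6 227.6] [0.6603 0.4235 0.    ]
beaker scene 0.58 [202.2 434.9] [0.6664 0.4216 0.    ]
reagent top 0.82 [159.1 434.9] [ 0.6654 -0.3794  0.    ]
reagent scene 0.7 [293.3 200.5] [ 0.6652 -0.3707  0.    ]
reagent scene 0.52 [220.2 336.7] [0.5864 0.0811 0.    ]
63 [ 0.64701908 -0.12227846  0.06057806] [ 0.66380611 -0.10702236  0.09082741] [ 0.6589 -0.1157  0.0791]
```

View pics/l_s.png

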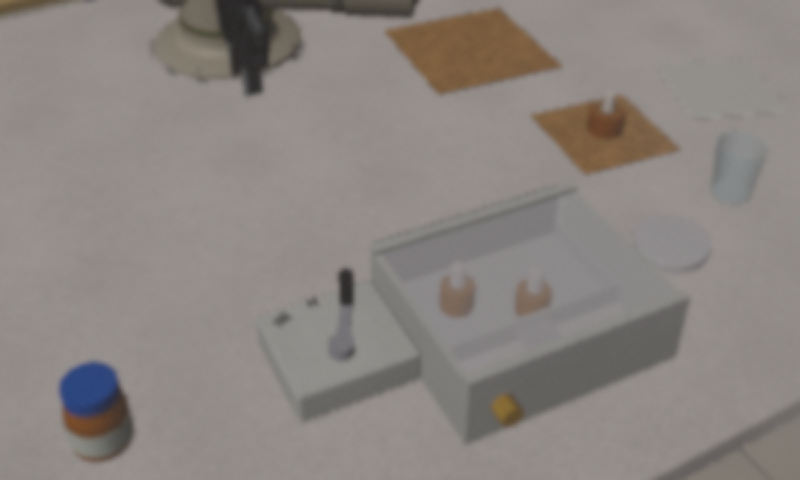

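View pics/l_t.png

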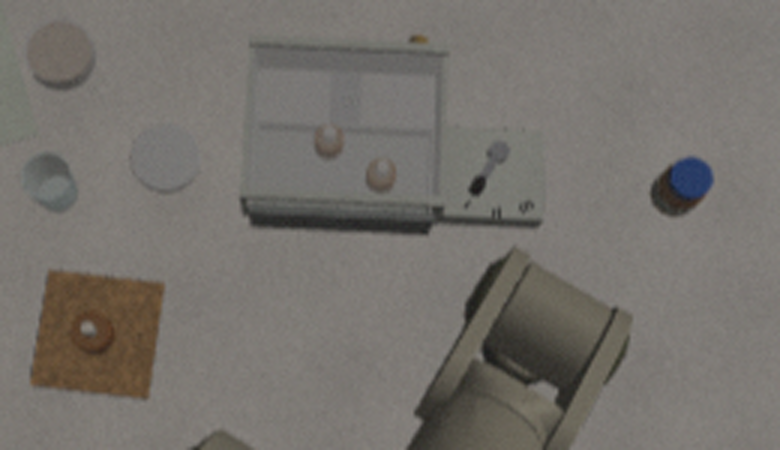

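Run:
```python
from h import *
T=r.capture('top');S=r.capture('scene')
a=cv2.resize(cv2.cvtColor(T['pixels'],cv2.COLOR_RGB2BGR)[120:175,285:365],(800,550),interpolation=cv2.INTER_CUBIC)
b=cv2.resize(cv2.cvtColor(S['pixels'],cv2.COLOR_RGB2BGR)[205:275,295:395],(800,560),interpolation=cv2.INTER_CUBIC)
for i in (a,b): cv2.normalize(i,i,0,255,cv2.NORM_MINMAX)
cv2.imwrite('pics/m_t.png',a);cv2.imwrite('pics/m_s.png',b)
locs(T,S,dict(bottle1=.012,dried=.012,tray_mid=.012))
```

```text
dried top 0.64 [205.  241.6] [0.4798 0.3602 0.012 ]
dried top 0.37 [152.3 322.2] [0.6872 0.0574 0.012 ]
dried scene 0.7 [180.3 381.8] [0.4891 0.3304 0.012 ]
tray_mid top 0.62 [154.3 319.1] [0.6791 0.0693 0.012 ]
```

View pics/m_t.png

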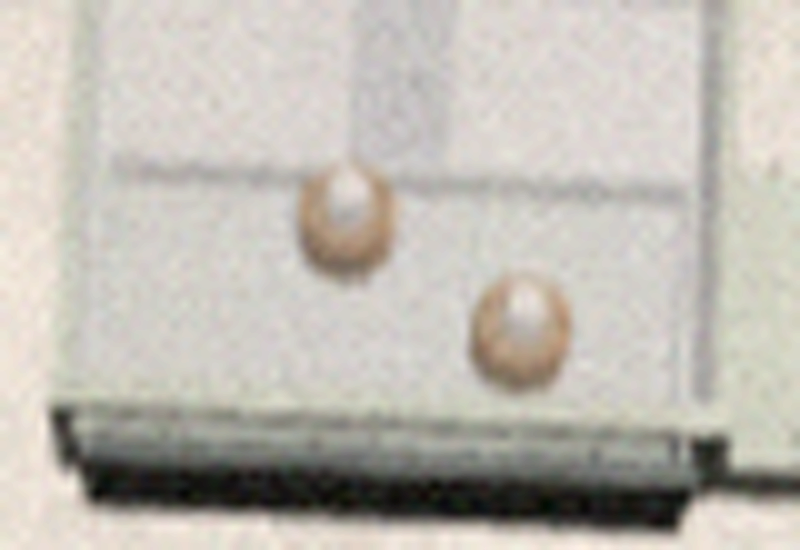

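View pics/m_s.png

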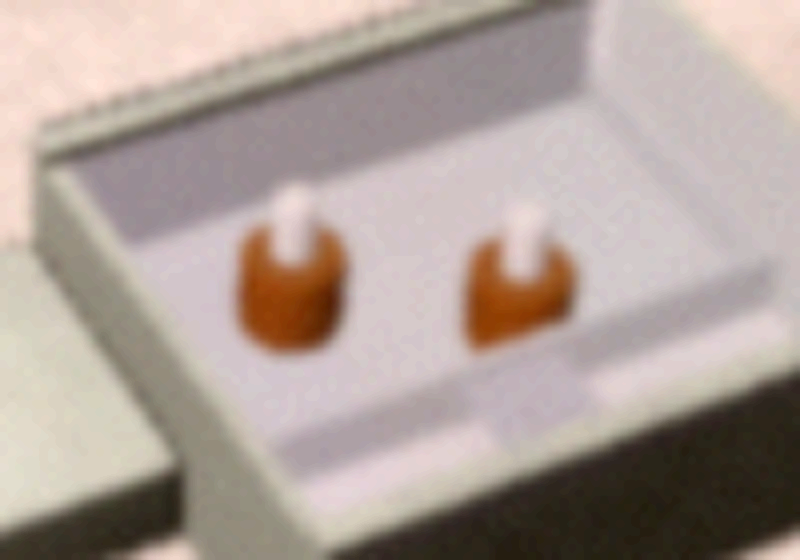

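Run:
```python
from h import *
T=r.capture('top');S=r.capture('scene')
def cab(p): 
    d=np.array(p[:2])-(.626,.054); x=np.array([.9986,-.05]); return d@x-.0575, d@np.array([.05,.9986])
for n,t,s,bt,bs in (('b2',(120+17.3,285+35.2),(205+207/8,295+525/8),(120+21.8,285+34.6),None),('b1',(120+28.3,285+52.5),(205+187/8,295+293/8),(120+32.8,285+52),None)):
    P,e=tri(T,t,S,s); print(n,'knobtop tri',P.round(4),e.round(4),'tray',np.round(cab(P),4), 'top@.07',np.round(cab(atz(T,t,.07)),4),'scene@.07',np.round(cab(atz(S,s,.07)),4),'body centre top@.035',np.round(cab(atz(T,bt,.033)),4))
# render upright model of b2 candidates: project rim circles
for n,x,y in (('b2',.035,.022),('b1',0,-.05)):
  p=np.array([.626,.054])+(.0575+x)*np.array([.9986,-.05])+y*np.array([.05,.9986])
  for c,nm,off,k in ((T,'m_t',(120,285),10),(S,'m_s',(205,295),8)):
    im=cv2.imread('pics/%s.png'%nm) if n=='b2' else cv2.imread('pics/%s2.png'%nm)
    for rad,z in ((.019,.012),(.019,.044),(.008,.044),(.008,.07)):
        pts=[(proj(c,(p[0]+rad*np.cos(a),p[1]+rad*np.sin(a),z))-off)[::-1]*k for a in np.linspace(0,6.3,30)]
        cv2.polylines(im,[np.int32(pts)],True,(255,0,0),1)
    cv2.imwrite('pics/%s2.png'%nm,im)
```

```text
b2 knobtop tri [0.7263 0.0669 0.0718] 0.0013 tray [0.042  0.0179] top@.07 [0.0424 0.0173] scene@.07 [0.0405 0.0197] body centre top@.035 [0.0378 0.0186]
b1 knobtop tri [0.6823 0.002  0.0744] 0.0013 tray [ 0.0013 -0.0491] top@.07 [ 0.0031 -0.0488] scene@.07 [-0.0032 -0.0472] body centre top@.035 [-0.0023 -0.0495]
```

View pics/m_t2.png

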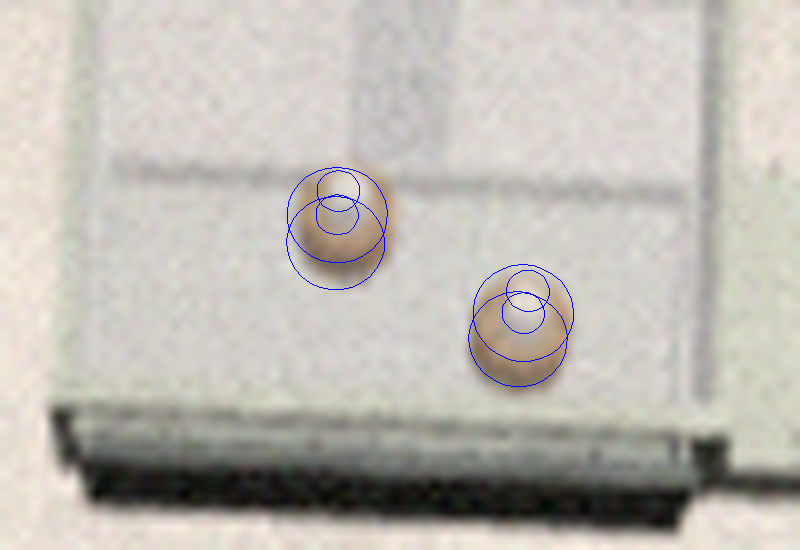

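View pics/m_s2.png

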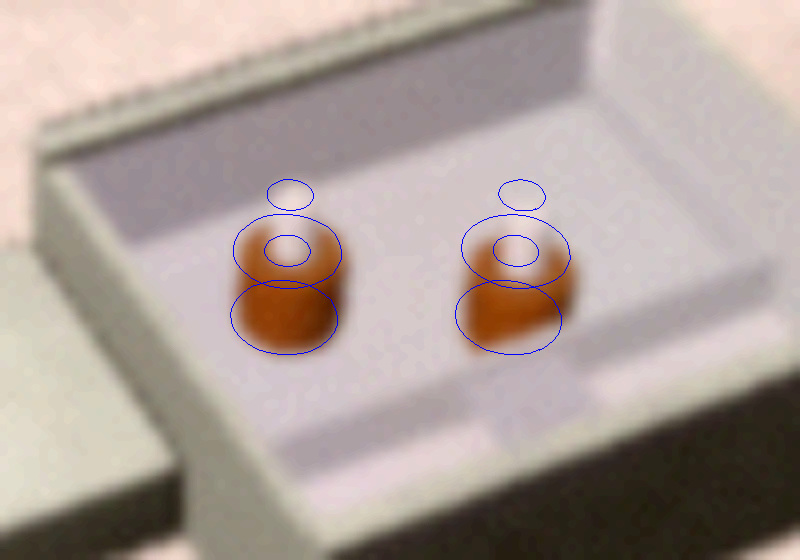

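Run:
```python
from h import *
print(r.hand_in(), r.observe()['clock'])
```

```text
the job is handed in; nothing more can be done
the job is handed in; nothing more can be done
```

I completed every step and handed the job in at about 38 s on the clock; no verdict came back.

- **Lever to vent:** I gripped the knob and moved it to the two-line notch. It never went on towards purge.
- **Drawer out:** I pressed the drawer to its stop and it ran out, with the lever still at vent.
- **Wide bottle:** It stands on the smaller cork mat, within a few millimetres of the centre.
- **Small bottles:** Only two were on the bench, and both went upright onto the tray floor.
- **Closing up:** I pushed the drawer home to its stop and it stayed latched. Then I threw the lever back to sealed.

**Last checks:** The final pictures show the drawer home, the lever at the one-line mark, and the wide bottle upright. The dish, beaker and jar are where they started, and the robot touches nothing.

**One thing changed late:** The second small bottle was knocked about 40 mm back inside the closed drawer after I had shut it. It looks upright and still on the floor, against or near the back rim, with its body about 38 mm behind the tray's middle (the limit is 50 mm). Depth could not be read through the clear lid, so this rests on picture geometry, and its knob top read about 42 mm. The same few-millimetre offset showed up on the other bottle, so I took it as camera error, not tilt, and left the bottle there.

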